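# Put the dry bottle blanks away in the latched drawer and wedge it shut

### The arm

A 6-joint arm with a two-finger parallel gripper is mounted at the origin on the work surface. World frame = base frame: x ahead of the robot, y to its left, z up, the work surface at z = 0. Lengths are in m, angles in rad, forces in N, time in s.
With the tool pointing down it reaches from about 0.375 to 0.925 m from the base axis. Payload 5.7 kg.
Tool frame: the origin (TCP) lies midway between the tips of the shut fingers; the grasp point (between the pads) lies 19 mm behind it; z points along the fingers, y is the line along which they close (so a half turn about z gives the same grasp; the last joint's range is limited). The gripper opens to 88 mm and grips with 3 to 60 N. Pads are 20 mm wide; open, the fingers measure 115 mm over their backs; the gripper's body (75 mm by 178 mm) begins 61 mm behind the grasp point.
Start: joints at [1.223, 0.359, 1.51, -0, 1.272, -0.115], TCP at [0.138, 0.584, 0.223] pointing down, gripper open.
Joint ranges: [-2.97, 2.97], [-1.01, 2.36], [0.21, 2.38], [-0.96, 4.11], [0.2, 2.71], [-2.98, 2.98]. Speed limits (rad/s): [2.39, 2.39, 3.14, 3.14, 3.14, 3.14].

### API

Orientations are given as a rotation vector (axis times angle).
In Python, from plant import robot gives the robot as it stands.
- The arm moves only by the shell command python3 -m inch 'ROWS' [FORCE]. ROWS is JSON, a list of rows, each a list of 3 entries, a list of its own where there are three numbers: the shift along the tool's x, y, z in m, then the turn, a rotation vector about the tool's x, y, z in degrees, then the gripper's target within -1 to 1 (fully open at 1, half-way at 0, shut at -1). A call has 1 to 10 rows; each row shifts and turns the commanded pose from where the row before left it, along the tool's axes as they then stand; what a row does not reach is not made up. A row lasts 1/10 s, in which the tool goes at most 50 mm and 8.59 degrees, less where a joint would pass 70% of its speed; a pose out of reach is approached as far as the arm can. A call with a gripper value outside its range is refused whole. The fingers move at their own pace and stop on an object; FORCE is the grip in N (left out, the last holds). Time passes only in rows, so rows that do not move let the fingers close. It gives the time, the measured TCP pose, the force, the opening and the grip force at its end, in the units of the state.
- robot.get_obs(): the state, without advancing time (a new reading comes with each control period).
- robot.camera(name): name is "scene" or "side" or "wrist"; returns the picture (480x640x3 uint8, red, green, blue); there is no depth.
- robot.camera_model(name): a dict with "K" (3x3 intrinsics, pixels), "R" (3x3) and "t" (3): a world point X has camera coordinates R X + t; the wrist camera has in their place "T_tool_cam" (4x4, takes a point from camera to tool coordinates, whose origin is the TCP and whose axes are the flange's). Camera axes: x right, y down, z forward; pixel columns grow to the right and rows downward; lengths in m; the calibration is good to about 2 mm. A picture is of the moment at which its call begins: read the wrist's pose just before it. camera_model takes no time and is no camera call.
- robot.job_done(): hands the job in; it is judged then, once.
Trained networks look in the newest picture that a camera, given by its name, has taken for a name from the list of things; names that differ only in an ending like _2 or _b are one class to them, and where a whole thing is asked for, a point or a joint stands for the part that bears it (a point fixed in the world has none). Each returns a list of dicts, best first, with "conf" (0 to 1); they miss things now and then, are a little off and sometimes report something else, mostly with a low value. They report only what shows in the picture. A call takes as long as a camera call.
- robot.cut_out(camera, thing): "region" (480x640 bool, what is visible of it) and "xy" ([column, row] in pixels, amid what is visible of it).
The state is a dict: "time": time; "q": joint angles; "qvel": joint speeds; "effort": joint torques, N m; "ee_pos": TCP position; "tcp_rot": TCP orientation; "force": force on the tool from outside, world axes, zero at the start; "moment": the same for the moment, N m; "gripper_width": opening from 0.0 (shut) to 1.0 (fully open); "grip_force": force on a finger pad.
Only numpy, scipy, OpenCV 4.12 (cv2) and the standard library are available. Lean on these libraries where they do the work, as an engineer would, in place of code of your own. Each camera call takes 0.05 s, during which the arm holds its last target. There are 200 camera calls.

### The job

The wooden bottle blanks on the drying board are dry: press the steel push-latch on top of the low chest so that its hidden drawer springs open, lay every blank inside the drawer, and push the drawer shut until the latch holds it. Then secure it with the tapered wooden wedge (not the straight offcut): slide the wedge, thin end first, in from the chest's left side, on the chest top, between the two cleats and the drawer's upright tongue, tap or push it along until it stops moving forward, and leave it there. Leave the other things on the bench where they are.

Things in the scene. Friction and masses are not known exactly. Their poses are not given: they have to be found in the camera images.
- chest: Low wooden chest, fixed, 155 deep (x) x 248 wide (y) x 75 mm high, flat top. Origin on the table below the middle of its front face; +x into the chest (away from the robot), +y to its left side as the robot sees it, z up. A 44 mm wide slot runs front to back along the middle of the top.
- cleats (a point): Midway between two dark cleats, at their rear face, level with the chest top (x 97, y 0, z 75 mm of the chest; same axes). The cleats (20 x 24 x 30 mm high) stand on the top, x = -20 to 0 mm from here, one at y = 24 to 48, one at y = -48 to -24. The wedge goes on the top behind both cleats (against their rear faces) and in front of the tongue.
- wedge_home (a point): Where the wedge's origin ends up when driven home (109, 18, 75 mm of the chest; same axes): tip towards -y, its front side flat against the cleats' rear faces (so its x axis is 4.4 degrees off the chest's -y), butt 35 mm out past the left cleat. It is slid in from the +y side; driving it the last 20 mm takes 3 to 10 N.
- drawer (a joint): How far the drawer is out, m: 0 latched shut, 0.12 fully open (slides to the chest's -x, towards the robot). A spring pushes it out with 4 N when shut, 2 N when open; a hidden catch holds it. Pushing it shut takes 6 to 9 N near the end; the catch snaps in just before its stop at -0.003. The wedge, driven home, holds it at the stop.
- drawer_floor (a point): Middle of the drawer's inner floor (moves with the drawer; axes as the chest's). The floor is 112 x 216 mm (x, y); the walls rise 26 mm, the front panel 48 mm above it. Fully open, it is 52 mm in front of the chest's front face and 106 of the 112 mm are open from above. 50 mm high inside when shut, so blanks may lie across one another.
- drawer_front (a point): Middle of the outer face of the drawer's front panel (230 wide, 54 mm high, no handle), 31 mm above the table; flush with the chest's front when shut. The face to push on to shut it.
- tongue_front (a point): On the drawer's upright tongue (20 x 36 mm, dark wood, rising through the slot to 105 mm above the table): middle of its front (-x) face, 15 mm above the chest top. With the drawer shut it is 21 mm behind the cleats' rear faces (24 mm at the stop).
- latch (a joint): How far the push-latch is pressed down, m: 0 up, 0.010 fully pressed. Sprung: 1 N to start, 3 to 4 N fully down; the drawer is released at about 0.006.
- latch_top (a point): Middle of the top of the push-latch, a square steel plate 38 x 38 mm that stands 14 mm above the chest top, near its front right corner. Press down here.
- board: Grey drying board, fixed, 240 (x) x 180 (y) x 8 mm, with paint marks; origin at the centre of its underside. The blanks lie on it.
- blank1: Flat bottle-shaped blank of bare light wood, 90 mm long, 20 mm thick, lying flat. Origin at the middle of its length on the underside; x along its length towards the neck: body x = -45 to 5 mm, 26 mm wide (y), then shoulders, neck to x = 45 mm, 16 mm wide. 28 to 56 g. May be absent.
- blank2: Flat bottle-shaped blank of bare light wood, 90 mm long, 20 mm thick, lying flat. Origin at the middle of its length on the underside; x along its length towards the neck: body x = -45 to 5 mm, 26 mm wide (y), then shoulders, neck to x = 45 mm, 16 mm wide. 28 to 56 g. May be absent.
- blank3: Flat bottle-shaped blank of bare light wood, 90 mm long, 20 mm thick, lying flat. Origin at the middle of its length on the underside; x along its length towards the neck: body x = -45 to 5 mm, 26 mm wide (y), then shoulders, neck to x = 45 mm, 16 mm wide. 28 to 56 g. May be absent.
- blank4: Flat bottle-shaped blank of bare light wood, 90 mm long, 20 mm thick, lying flat. Origin at the middle of its length on the underside; x along its length towards the neck: body x = -45 to 5 mm, 26 mm wide (y), then shoulders, neck to x = 45 mm, 16 mm wide. 28 to 56 g. May be absent.
- wedge: Dark wooden wedge, 130 long, 24 mm high, lying flat; 14 mm thick at the tip, 34 mm at the butt, tapering evenly on both sides (4.4 degrees each). Origin at the middle of its length on the underside; x along its length towards the thin tip. 40 to 85 g.
- wedge_tip (a point): Middle of the wedge's thin end, 12 mm above its underside.
- offcut: Straight dark wooden offcut, 130 x 30 x 24 mm, origin at the centre of its underside. Not to be moved.
- brush_jar: Amber glass jar, 68 mm across, 95 high, brushes up to 210 mm. Not to be moved.
- mug: White mug, 80 mm across, 90 high. Not to be moved.
- sander: Cork sanding block, 110 x 60 x 30 mm. Not to be moved.

How it is judged:
By the outcome, as a careful person would: the job done as asked, in the order asked, and still so for the second after the job is handed in, with the robot touching nothing.
Of blank1, blank2, blank3, blank4 only 3 to 4 are there at a start; the rules pass over those that are not, and their reading is None.
At some moment in a run one of blank1, blank2, blank3, blank4 may be knocked a few centimetres aside while the robot is not near it.
Once in a run the grip may slacken for a moment while it holds something.
It also fails if it takes over 192 s, if anything falls off the work surface, if the arm or the gripper's body presses on something with over 40 N, if the wrist force passes 120 N, or if a joint passes its speed limit or range.

## Working session

There is one attempt and no reset: what is moved stays moved. The work goes in short steps, Python scripts to look and compute and a shell command to move; the robot and the scene stay as the last step left them, time stands still between calls to the robot, and variables do not carry over. Pictures are saved under pics/ and viewed, at most 19 in all, crops included, and the job is handed in when it is done.

```bash
ls; mkdir -p pics
python3 - <<'E'
from plant import robot
import cv2,numpy as np
o=robot.get_obs();print(o)
ims=[]
for c in("scene","side"):
    im=robot.camera(c);cv2.imwrite(f"pics/{c}0.png",im[:,:,::-1])
    m=robot.camera_model(c);print(c,np.array(m['K']).round(1).tolist(),np.array(m['R']).round(3).tolist(),np.array(m['t']).round(3).tolist())
    for t in("blank1","wedge","offcut","latch_top","tongue_front","chest","board"):
        print(t,[(round(d['conf'],2),np.round(d['xy']).tolist(),int(d['region'].sum())) for d in robot.cut_out(c,t)])
print(robot.camera_model("wrist"))
E
```

```text
pics
{'time': 0.0, 'q': array([ 1.22285240e+00,  3.59492372e-01,  1.51142437e+00, -1.98153790e-05,
        1.27249921e+00, -1.15124928e-01]), 'qvel': array([-0.00015258, -0.0008185 , -0.00065803,  0.00034048, -0.00092912,
        0.00226107]), 'effort': array([ 4.68620801e-04, -5.15374768e+01, -2.70728302e+01,  6.78448775e-02,
        3.43374582e-02, -1.51752502e-04]), 'ee_pos': array([0.13822516, 0.58315225, 0.22182019]), 'tcp_rot': array([-3.64830103e-01, -3.11993313e+00,  2.79406253e-03]), 'force': array([-0.28258278,  0.17533735,  0.67279376]), 'moment': array([-0.03782833, -0.06789396, -0.03401055]), 'grip_force': 0.0, 'gripper_width': 1.0003716503097184}
scene [[587.5, 0.0, 318.5], [0.0, 587.5, 246.6], [0.0, 0.0, 1.0]] [[0.147, 0.989, 0.004], [0.637, -0.091, -0.766], [-0.757, 0.115, -0.643]] [-0.134, -0.27, 2.078]
blank1 [(0.65, [368.0, 230.0], 197), (0.57, [380.0, 255.0], 210), (0.54, [419.0, 248.0], 219), (0.49, [405.0, 226.0], 207), (0.26, [261.0, 268.0], 209)]
wedge [(0.88, [175.0, 262.0], 340)]
offcut [(0.96, [172.0, 295.0], 553)]
latch_top [(0.48, [261.0, 269.0], 195)]
to
[... 561 characters left out ...]
tch_top [(0.54, [310.0, 203.0], 195)]
tongue_front [(0.95, [296.0, 227.0], 717)]
chest [(0.68, [286.0, 242.0], 6377)]
board [(0.88, [348.0, 367.0], 7702), (0.58, [383.0, 387.0], 744)]
{'K': array([[355.10508152,   0.        , 322.40400928],
       [  0.        , 355.10508152, 236.65272364],
       [  0.        ,   0.        ,   1.        ]]), 'T_tool_cam': array([[ 9.47411940e-04, -9.62195896e-01, -2.72356678e-01,
         7.45676542e-02],
       [ 9.99998082e-01,  1.37853396e-03, -1.39159282e-03,
         5.11485103e-04],
       [ 1.71443783e-03, -2.72354837e-01,  9.62195356e-01,
        -1.62072391e-01],
       [ 0.00000000e+00,  0.00000000e+00,  0.00000000e+00,
         1.00000000e+00]])}
```

View pics/side0.png

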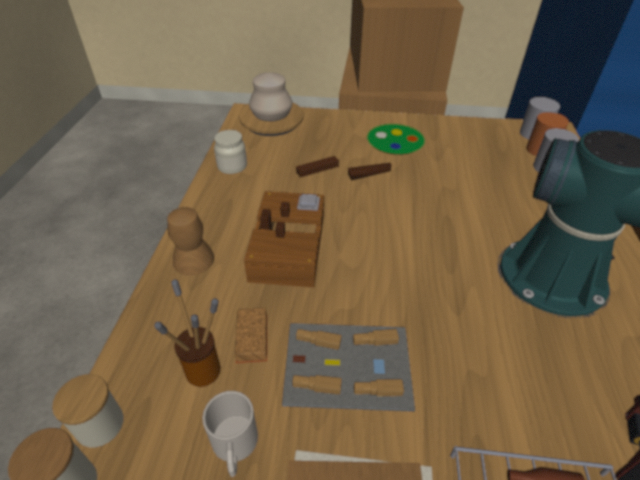

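View pics/scene0.png

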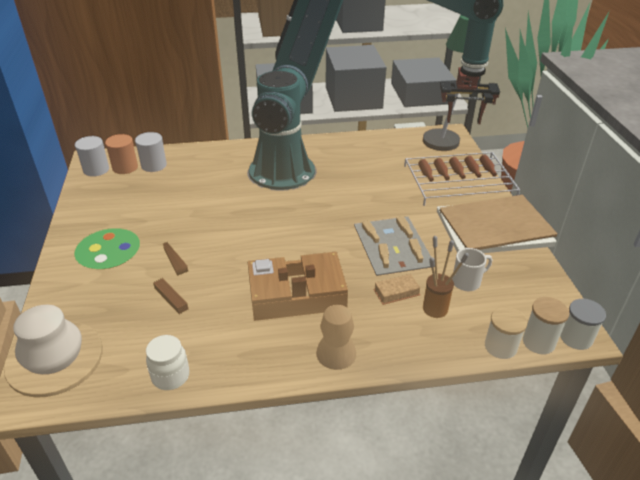

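The side view shows four blanks on the board at (319,339), (377,337), (317,384) and (379,388). The chest is at (286,240) with its latch at (310,203), and the wedge and offcut are at (369,171) and (318,163). In the scene view the nearer piece, at (175,258), looks tapered.

```bash
cat > h.py <<'E'
from plant import robot
import cv2,numpy as np
from scipy.spatial.transform import Rotation as Ro
def cam(name):
    m=robot.camera_model(name)
    if name!="wrist": R=np.array(m['R']);return np.array(m['K']),R.T,-R.T@np.array(m['t'])
    o=robot.get_obs();R=Ro.from_rotvec(o['tcp_rot']).as_matrix();T=m['T_tool_cam']
    return np.array(m['K']),R@T[:3,:3],R@T[:3,3]+o['ee_pos']
def back(c,px,z):
    K,R,t=c;px=np.atleast_2d(np.asarray(px,float))
    d=(R@np.linalg.inv(K)@np.c_[px,np.ones(len(px))].T).T
    return (t+d*((z-t[2])/d[:,2])[:,None])[:,:2]
def snap(name,fn=None):
    c=cam(name);im=robot.camera(name)
    if fn: cv2.imwrite("pics/"+fn,im[:,:,::-1])
    return c
def proj(c,P):
    K,R,t=c;q=(np.atleast_2d(P)-t)@R@K.T;return q[:,:2]/q[:,2:]
def find(c,name,thing,z,n=9,mc=.3):
    "regions onto plane z: centre, long dir, size"
    out=[]
    for d in robot.cut_out(name,thing)[:n]:
        if d['conf']<mc: continue
        ys,xs=np.nonzero(d['region']);p=back(c,np.c_[xs,ys],z)
        (cx,cy),(w,h),a=cv2.minAreaRect((p*1000).astype(np.float32))
        if w<h: w,h,a=h,w,a+90
        a=(a+90)%180-90;u=np.array([np.cos(np.radians(a)),np.sin(np.radians(a))]);v=np.array([-u[1],u[0]])
        q=p-np.array([cx,cy])/1000;s=q@u;tv=q@v
        L=w/2000;wp=np.ptp(tv[(s>.4*L)&(s<.9*L)]) if ((s>.4*L)&(s<.9*L)).any() else 0
        wm=np.ptp(tv[(s<-.4*L)&(s>-.9*L)]) if ((s<-.4*L)&(s>-.9*L)).any() else 0
        print(thing,round(d['conf'],2),'c',np.round([cx,cy],0).tolist(),'LxW %.0f %.0f ang %.1f'%(w,h,a),'w+ %.0f w- %.0f'%(wp*1e3,wm*1e3),'xy',np.round(d['xy']).tolist())
        out.append((cx,cy,w,h,a,wp,wm))
    return out
def st():
    o=robot.get_obs();R=Ro.from_rotvec(o['tcp_rot']).as_matrix()
    print('t %.2f'%o['time'],'tcp',o['ee_pos'].round(4),'xax',R[:,0].round(3),'yax',R[:,1].round(3),'z',R[:,2].round(3),'F',o['force'].round(1),'w %.3f g %.1f'%(o['gripper_width'],o['grip_force']),'q',o['q'].round(2));return o['ee_pos'],R
def go(x,y,z,yaw=None):
    "print tool-axes shift, and yaw (tool y axis direction, deg in world) turn about tool z"
    p,R=st();d=R.T@(np.array([x,y,z])-p);print('shift mm',(d*1000).round(1),end=' ')
    if yaw is not None:
        cur=np.degrees(np.arctan2(R[1,1],R[0,1]));t=-(yaw-cur);t=(t+90)%180-90;print('tool z turn deg',round(t,1))
    else: print()
E
python3 - <<'E'
from h import *
for n in("side","scene"):
    c=snap(n);print(n)
    find(c,n,"blank1",.028);find(c,n,"wedge",.024);find(c,n,"offcut",.024);find(c,n,"latch_top",.089);find(c,n,"board",.008);find(c,n,"tongue_front",.09);find(c,n,"chest",.075)
st()
E
```

```text
side
blank1 0.97 c [510.0, 350.0] LxW 88 34 ang 0.1 w+ 23 w- 33 xy [322.0, 383.0]
blank1 0.85 c [407.0, 238.0] LxW 91 34 ang 8.9 w+ 30 w- 33 xy [376.0, 336.0]
blank1 0.77 c [397.0, 348.0] LxW 91 34 ang 11.6 w+ 24 w- 34 xy [382.0, 386.0]
blank1 0.71 c [517.0, 253.0] LxW 90 33 ang -6.6 w+ 24 w- 33 xy [322.0, 339.0]
wedge 0.68 c [595.0, -176.0] LxW 47 40 ang -83.1 w+ 38 w- 35 xy [311.0, 204.0]
wedge 0.59 c [435.0, -340.0] LxW 138 62 ang 22.3 w+ 62 w- 50 xy [368.0, 170.0]
offcut 0.79 c [589.0, -343.0] LxW 143 61 ang 33.0 w+ 60 w- 57 xy [317.0, 166.0]
latch_top 0.47 c [584.0, -98.0] LxW 47 37 ang -83.1 w+ 37 w- 34 xy [312.0, 203.0]
board 0.81 c [456.0, 292.0] LxW 239 182 ang 4.4 w+ 182 w- 182 xy [347.0, 369.0]
tongue_front 0.84 c [592.0, 12.0] LxW 227 111 ang -38.9 w+ 53 w- 28 xy [291.0, 226.0]
chest 0.91 c [620.0, 11.0] LxW 312 162 ang -88.5 w+ 161 w- 160 xy [285.0, 242.0]
chest 0.75 c [409.0, 272.0] LxW 85 33 ang 11.9 w+ 24 w- 33 xy [378.0, 338.0]
chest 0.38 c [617.0, -4.0] LxW 162 125 ang -4.6 w+ 75 w- 84 xy [293.0, 229.0]
scene
blank1 0.73 c [523.0, 343.0] LxW 104 31 ang -3.0 w+ 21 w-
[... 718 characters left out ...]
224 w- 218 xy [296.0, 284.0]
board 0.93 c [462.0, 292.0] LxW 245 185 ang 4.4 w+ 180 w- 185 xy [395.0, 245.0]
board 0.45 c [651.0, 256.0] LxW 128 93 ang -76.7 w+ 90 w- 88 xy [397.0, 289.0]
tongue_front 0.74 c [654.0, -19.0] LxW 137 42 ang -0.3 w+ 40 w- 38 xy [296.0, 281.0]
tongue_front 0.65 c [593.0, 317.0] LxW 99 32 ang -2.9 w+ 20 w- 32 xy [417.0, 247.0]
tongue_front 0.51 c [493.0, 211.0] LxW 100 31 ang 10.4 w+ 20 w- 31 xy [370.0, 232.0]
chest 0.93 c [662.0, -18.0] LxW 249 225 ang -89.0 w+ 223 w- 217 xy [297.0, 286.0]
t 1.60 tcp [0.1384 0.5838 0.2226] xax [-0.973  0.231  0.   ] yax [ 0.231  0.973 -0.   ] z [-0. -0. -1.] F [-1.3  0.7  0.2] w 1.000 g 0.0 q [ 1.22  0.36  1.51 -0.    1.27 -0.12]
```

```bash
python3 -m inch '[[[-0.032,-0.0365,-0.0125],[0,0,0],1],[[-0.032,-0.0365,-0.0125],[0,0,0],1],[[-0.032,-0.0365,-0.0125],[0,0,0],1],[[-0.032,-0.0365,-0.0125],[0,0,0],1],[[-0.032,-0.0365,-0.0125],[0,0,0],1],[[-0.032,-0.0365,-0.0125],[0,0,0],1],[[-0.032,-0.0365,-0.0125],[0,0,0],1],[[-0.032,-0.0365,-0.0125],[0,0,0],1],[[-0.032,-0.0365,-0.0125],[0,0,0],1],[[-0.032,-0.0365,-0.0125],[0,0,0],1]]' 20
python3 -m inch '[[[-0.032,-0.0365,-0.0125],[0,0,0],-1],[[-0.032,-0.0365,-0.0125],[0,0,0],-1],[[-0.032,-0.0365,-0.0125],[0,0,0],-1],[[-0.032,-0.0365,-0.0125],[0,0,0],-1],[[-0.007,-0.011,0],[0,0,-7],-1],[[0,0,0],[0,0,-6.5],-1],[[0,0,0],[0,0,0],-1],[[0,0,0],[0,0,0],-1]]'
python3 - <<'E'
from h import *
st();c=snap("wrist","w1.png")
find(c,"wrist","latch_top",.089);find(c,"wrist","tongue_front",.105);find(c,"wrist","chest",.075)
np.save("c1.npy",np.array([c[1],np.tile(c[2],(3,1))]))
E
```

```text
time: 2.6
ee_pos: [0.3654, 0.1541, 0.3482]
tcp_rot: [0.364, 3.119, 0.001]
force: [0.3, 0.0, -0.2]
gripper_width: 0.998
grip_force: 0.0
time: 3.4
ee_pos: [0.4597, -0.0274, 0.3972]
tcp_rot: [-0.0, -3.141, -0.0]
force: [-0.5, 0.1, 0.3]
gripper_width: 0.31
grip_force: 0.0
t 3.40 tcp [ 0.4597 -0.0274  0.3972] xax [-1.  0.  0.] yax [0. 1. 0.] z [-0.  0. -1.] F [-0.5  0.1  0.3] w 0.310 g 0.0 q [-0.21  0.03  1.51  0.    1.6  -1.78]
latch_top 0.61 c [581.0, -106.0] LxW 40 37 ang 0.1 w+ 23 w- 37 xy [266.0, 276.0]
latch_top 0.39 c [396.0, 292.0] LxW 79 33 ang 6.7 w+ 24 w- 33 xy [574.0, 142.0]
tongue_front 0.85 c [601.0, -22.0] LxW 201 167 ang -88.9 w+ 16 w- 15 xy [326.0, 271.0]
chest 0.68 c [613.0, -20.0] LxW 248 177 ang -89.0 w+ 174 w- 120 xy [324.0, 277.0]
```

View pics/w1.png

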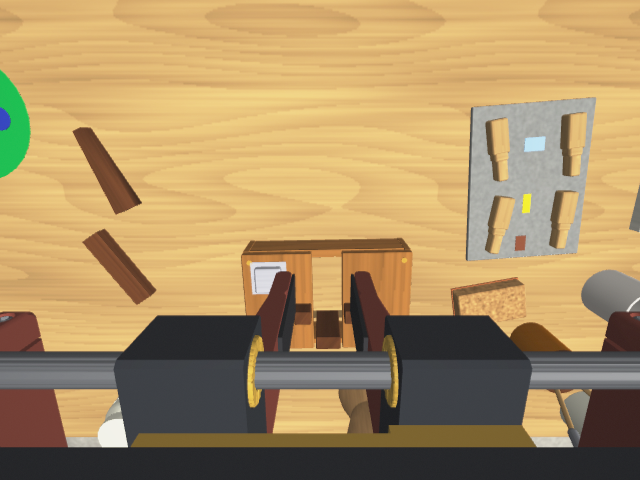

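The wrist view shows the chest's front top edge from (243,252) to (411,249) and the latch at (267,278). The tapered wedge is at (107,170), tip up-left at (82,130). The straight offcut is at (120,266), and all four blanks have their necks pointing down in the image (+x).

Run:
```python
from h import *
a=np.load("c1.npy");c=(np.array(robot.camera_model("wrist")["K"]),a[0],a[1][0])
print(back(c,[[243,252],[411,249],[312,251],[342,250]],.075).round(4), back(c,[[250,240],[404,238]],0).round(4),back(c,[[253,263],[284,262],[253,294],[268,278]],.089).round(4))
go(.583,-.105,.115)
```

```text
[[ 5.451e-01 -1.416e-01]
 [ 5.403e-01  9.910e-02]
 [ 5.435e-01 -4.250e-02]
 [ 5.419e-01  5.000e-04]] [[ 0.5491 -0.1466]
 [ 0.5454  0.1059]] [[ 0.5567 -0.1252]
 [ 0.5552 -0.0815]
 [ 0.6042 -0.1276]
 [ 0.5794 -0.105 ]]
t 3.60 tcp [ 0.4597 -0.0271  0.3973] xax [-1.    -0.002 -0.   ] yax [-0.002  1.    -0.   ] z [ 0. -0. -1.] F [-0.6  0.6 -0.3] w 0.126 g 0.0 q [-0.21  0.03  1.51 -0.    1.6  -1.78]
shift mm [-123.1  -78.2  282.3]
```

```bash
python3 -m inch '[[[-0.0175,-0.0112,0.040],[0,0,0],-1],[[-0.0175,-0.0112,0.040],[0,0,0],-1],[[-0.0175,-0.0112,0.040],[0,0,0],-1],[[-0.0175,-0.0112,0.040],[0,0,0],-1],[[-0.0175,-0.0112,0.040],[0,0,0],-1],[[-0.0175,-0.0112,0.040],[0,0,0],-1],[[-0.0175,-0.0112,0.040],[0,0,0],-1],[[0,0,0.018],[0,0,0],-1],[[0,0,0.009],[0,0,0],-1],[[0,0,0.008],[0,0,0],-1]]'
python3 -m inch '[[[0,0,0.0],[0,0,0],-1],[[0,0,0.0],[0,0,0],-1]]'
python3 - <<'E'
from h import *
st();c=snap("side");find(c,"side","chest",.075);find(c,"side","drawer_front",.05)
E
```

```text
time: 4.6
ee_pos: [0.5824, -0.1052, 0.0819]
tcp_rot: [0.005, -3.141, -0.0]
force: [-1.1, 0.7, 1.4]
gripper_width: 0.002
grip_force: 1.0
time: 4.8
ee_pos: [0.5828, -0.1054, 0.0834]
tcp_rot: [-0.005, 3.141, -0.0]
force: [-0.7, 0.8, 1.5]
gripper_width: 0.004
grip_force: 0.8
t 4.80 tcp [ 0.5828 -0.1054  0.0834] xax [-1.    -0.003 -0.001] yax [-0.003  1.    -0.   ] z [ 0.001 -0.    -1.   ] F [-0.7  0.8  1.5] w 0.004 g 0.8 q [-0.3   0.5   1.67 -0.    0.97 -1.87]
chest 0.7 c [595.0, 11.0] LxW 311 216 ang -89.4 w+ 215 w- 215 xy [294.0, 247.0]
drawer_front 0.89 c [563.0, -3.0] LxW 271 150 ang -88.5 w+ 150 w- 60 xy [327.0, 238.0]
```

```bash
python3 -m inch '[[[0,0,-0.04],[0,0,0],-1],[[0,0,-0.04],[0,0,0],-1],[[0,0,-0.04],[0,0,0],-1],[[0.0142,0.0439,-0.0065],[0,0,0],0.2],[[0.0142,0.0439,-0.0065],[0,0,0],0.2],[[0.0142,0.0439,-0.0065],[0,0,0],0.2],[[0.0142,0.0439,-0.0065],[0,0,0],0.2],[[0.0142,0.0439,-0.0065],[0,0,0],0.2],[[0.0142,0.0439,-0.0065],[0,0,0],0.2],[[0.0142,0.0439,-0.0065],[0,0,0],0.2]]'
python3 -m inch '[[[0.0142,0.0439,-0.0065],[0,0,0],0.2],[[0.0142,0.0439,-0.0065],[0,0,0],0.2],[[0,0,0],[0,0,0],0.2]]'
python3 - <<'E'
from h import *
st();c=snap("wrist","w2.png")
find(c,"wrist","blank1",.028);find(c,"wrist","drawer_front",.05)
c=snap("side","s2.png");find(c,"side","blank1",.028);find(c,"side","drawer_front",.05)
E
```

```text
time: 5.95
ee_pos: [0.482, 0.2031, 0.2489]
tcp_rot: [-0.004, 3.139, 0.001]
force: [0.6, -0.0, -0.4]
gripper_width: 0.588
grip_force: 0.0
time: 6.25
ee_pos: [0.4526, 0.2942, 0.2625]
tcp_rot: [-0.013, 3.139, 0.006]
force: [0.4, -0.6, -1.0]
gripper_width: 0.6
grip_force: 0.0
t 6.25 tcp [0.4526 0.2942 0.2625] xax [-1.    -0.008 -0.003] yax [-0.008  1.     0.004] z [ 0.003  0.004 -1.   ] F [ 0.4 -0.6 -1. ] w 0.600 g 0.0 q [ 0.45  0.23  1.59  0.    1.31 -1.13]
blank1 0.9 c [508.0, 345.0] LxW 90 27 ang -0.0 w+ 17 w- 27 xy [364.0, 245.0]
blank1 0.85 c [397.0, 341.0] LxW 91 28 ang 8.8 w+ 19 w- 28 xy [362.0, 148.0]
blank1 0.65 c [515.0, 248.0] LxW 93 27 ang -6.8 w+ 17 w- 27 xy [280.0, 253.0]
blank1 0.59 c [405.0, 234.0] LxW 88 27 ang 12.0 w+ 18 w- 27 xy [268.0, 154.0]
blank1 0.56 c [533.0, 6.0] LxW 218 218 ang 1.4 w+ 218 w- 180 xy [81.0, 251.0]
drawer_front 0.85 c [502.0, 17.0] LxW 195 161 ang -88.8 w+ 161 w- 128 xy [72.0, 236.0]
blank1 0.71 c [405.0, 239.0] LxW 91 36 ang 12.4 w+ 25 w- 36 xy [379.0, 337.0]
blank1 0.63 c [510.0, 350.0] LxW 89 33 ang -0.3 w+ 24 w- 33 xy [321.0, 384.0]
blank1 0.56 c [398.0, 346.0] LxW 90 35 ang 6.9 w+ 23 w- 35 xy [382.0, 387.0]
blank1 0.56 c [518.0, 253.0] LxW 88 35 ang -5.4 w+ 27 w- 35 xy [323.0, 338.0]
drawer_front 0.58 c [492.0, 4.0] LxW 257 139 ang -82.8 w+ 71 w- 112 xy [326.0, 248.0]
```

View pics/w2.png

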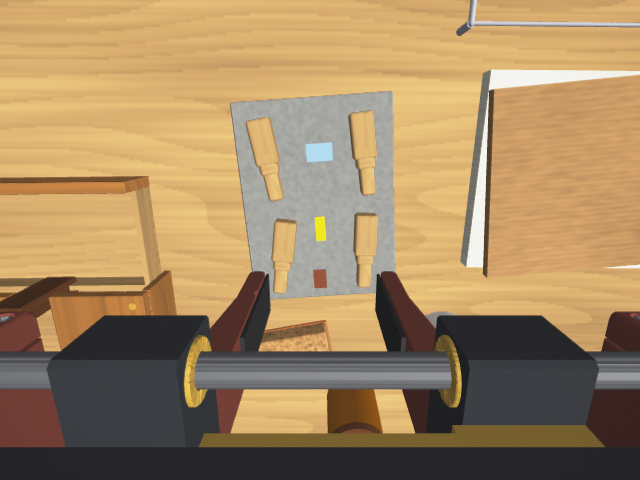

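The drawer is open (front panel at the left of the view), and four blanks lie on the board at (264,158), (365,150), (284,256) and (366,250), necks pointing down. I'll take blank B at (284,256) first.

```bash
python3 -m inch '[[[-0.0108,-0.009,0.042],[0,0,0],0.2],[[-0.0108,-0.009,0.042],[0,0,0],0.2],[[-0.0108,-0.009,0.042],[0,0,0],0.2],[[-0.0108,-0.009,0.042],[0,0,0],0.2],[[-0.0108,-0.009,0.042],[0,0,7.3],0.2],[[0,0,0.025],[0,0,0],0.2],[[0,0,0.0155],[0,0,0],0.2],[[0,0,0],[0,0,0],0.2],[[0,0,0],[0,0,0],-1],[[0,0,0],[0,0,0],-1]]' 20
python3 -m inch '[[[0,0,0],[0,0,0],-1],[[0,0,0],[0,0,0],-1],[[0,0,-0.02],[0,0,0],-1],[[0,0,-0.04],[0,0,0],-1],[[0,0,-0.04],[0,0,0],-1]]'
python3 - <<'E'
from h import *
go(.493,-.068-.02,.12,91)
go(.493,-.045,.12,91)
E
```

```text
time: 7.55
ee_pos: [0.5083, 0.2432, 0.0102]
tcp_rot: [-0.198, -3.135, 0.0]
force: [0.1, 0.5, -0.3]
gripper_width: 0.458
grip_force: 0.0
time: 8.05
ee_pos: [0.5069, 0.2439, 0.1107]
tcp_rot: [-0.195, -3.133, 0.002]
force: [0.8, 1.5, -1.0]
gripper_width: 0.293
grip_force: 20.0
t 8.05 tcp [0.5069 0.2439 0.1107] xax [-0.992  0.124  0.002] yax [ 0.124  0.992 -0.001] z [-0.002 -0.001 -1.   ] F [ 0.8  1.5 -1. ] w 0.293 g 20.0 q [ 0.33  0.43  1.71 -0.    1.   -1.12]
shift mm [ -27.4 -331.1   -9. ] tool z turn deg -8.1
t 8.05 tcp [0.5069 0.2439 0.1107] xax [-0.992  0.124  0.002] yax [ 0.124  0.992 -0.001] z [-0.002 -0.001 -1.   ] F [ 0.8  1.5 -1. ] w 0.293 g 20.0 q [ 0.33  0.43  1.71 -0.    1.   -1.12]
shift mm [ -22.1 -288.4   -9.1] tool z turn deg -8.1
```

```bash
python3 -m inch '[[[-0.0023,-0.0419,-0.001],[0,0,0],-1],[[-0.0023,-0.0419,-0.001],[0,0,0],-1],[[-0.0023,-0.0419,-0.001],[0,0,0],-1],[[-0.0023,-0.0419,-0.001],[0,0,0],-1],[[-0.0023,-0.0419,-0.001],[0,0,0],-1],[[-0.0023,-0.0419,-0.001],[0,0,0],-1],[[-0.0023,-0.0419,-0.001],[0,0,0],-1],[[-0.0023,-0.0419,-0.001],[0,0,0],-1],[[0,0,0],[0,0,-8],-1],[[0,0,0],[0,0,0],-1]]' 25
python3 - <<'E'
from h import *
go(.484,-.091,.017,91)
c=snap("wrist","w3.png");find(c,"wrist","drawer_front",.058)
E
```

```text
time: 9.05
ee_pos: [0.4843, -0.0919, 0.1184]
tcp_rot: [-0.022, 3.141, -0.0]
force: [-0.2, 0.1, -0.8]
gripper_width: 0.293
grip_force: 25.0
t 9.05 tcp [ 0.4843 -0.0919  0.1184] xax [-1.    -0.014 -0.   ] yax [-0.014  1.    -0.   ] z [ 0. -0. -1.] F [-0.2  0.1 -0.8] w 0.293 g 25.0 q [-0.33  0.34  1.86 -0.    0.95 -1.91]
shift mm [  0.3   1.  101.4] tool z turn deg -0.2
drawer_front 0.69 c [483.0, -23.0] LxW 229 120 ang -88.8 w+ 120 w- 119 xy [449.0, 225.0]
```

View pics/w3.png

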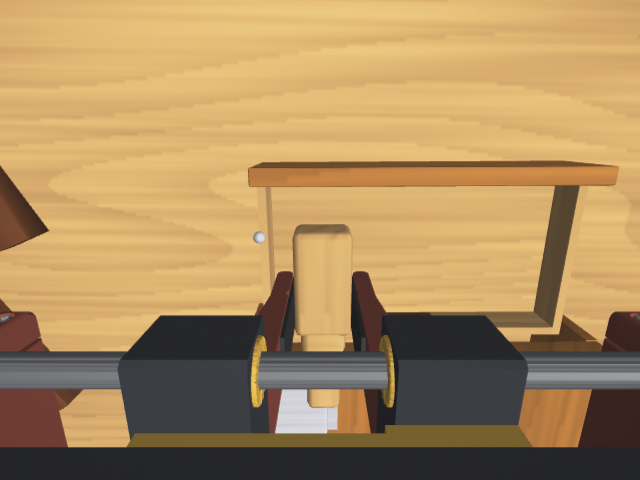

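The open drawer's front panel runs from (250,175) to (617,172), and the held blank at (322,280) is over its right end with room to spare.

```bash
python3 -m inch '[[[0,0,0.045],[0,0,0],-1],[[0,0,0.04],[0,0,0],-1],[[0,0,0.0165],[0,0,0],-1],[[0,0,0],[0,0,0],-1],[[0,0,0],[0,0,0],-0.2],[[0,0,0],[0,0,0],-0.2],[[0,0,0],[0,0,0],-0.2],[[0,0,-0.03],[0,0,0],-0.2],[[0,0,-0.045],[0,0,0],-0.2],[[0,0,-0.045],[0,0,0],-0.2]]'
python3 - <<'E'
from h import *
c=snap("side");find(c,"side","blank1",.028)
go(.397,.232,.13,102);go(.5,.345,.13,90);go(.389,.340,.13,98.8)
E
```

```text
time: 10.15
ee_pos: [0.484, -0.0905, 0.1387]
tcp_rot: [0.023, -3.141, 0.0]
force: [1.2, -0.4, 0.2]
gripper_width: 0.4
grip_force: 0.0
blank1 0.93 c [511.0, 351.0] LxW 90 35 ang -0.1 w+ 26 w- 35 xy [322.0, 383.0]
blank1 0.88 c [398.0, 345.0] LxW 90 33 ang 6.9 w+ 23 w- 33 xy [380.0, 388.0]
blank1 0.7 c [491.0, -81.0] LxW 88 45 ang 5.8 w+ 34 w- 41 xy [350.0, 228.0]
blank1 0.62 c [407.0, 238.0] LxW 92 35 ang 6.9 w+ 26 w- 31 xy [376.0, 334.0]
t 10.25 tcp [ 0.4889 -0.0921  0.1431] xax [-1.    -0.015 -0.012] yax [-0.015  1.    -0.004] z [ 0.012 -0.004 -1.   ] F [0.1 0.  0.2] w 0.401 g 0.0 q [-0.33  0.3   1.83 -0.    1.   -1.91]
shift mm [ 87.3 325.5  10.7] tool z turn deg -11.2
t 10.25 tcp [ 0.4889 -0.0921  0.1431] xax [-1.    -0.015 -0.012] yax [-0.015  1.    -0.004] z [ 0.012 -0.004 -1.   ] F [0.1 0.  0.2] w 0.401 g 0.0 q [-0.33  0.3   1.83 -0.    1.   -1.91]
shift mm [-17.4 436.9  11.5] tool z turn deg 0.8
t 10.25 tcp [ 0.4889 -0.0921  0.1431] xax [-1.    -0.015 -0.012] yax [-0.015  1.    -0.004] z [ 0.012 -0.004 -1.   ] F [0.1 0.  0.2] w 0.401 g 0.0 q [-0.33  0.3   1.83 -0.    1.   -1.91]
shift mm [ 93.6 433.6  10.2] tool z turn deg -8.0
```

```bash
python3 -m inch '[[[0.0103,0.0405,0.001],[0,0,0],0.2],[[0.0103,0.0405,0.001],[0,0,0],0.2],[[0.0103,0.0405,0.001],[0,0,0],0.2],[[0.0103,0.0405,0.001],[0,0,0],0.2],[[0.0103,0.0405,0.001],[0,0,0],0.2],[[0.0103,0.0405,0.001],[0,0,0],0.2],[[0.0103,0.0405,0.001],[0,0,0],0.2],[[0.0103,0.0405,0.001],[0,0,0],0.2],[[0,0,0],[0,0,-5.6],0.2],[[0,0,0.02],[0,0,-5.6],0.2]]'
python3 - <<'E'
from h import *
go(.397,.232,.0115,102)
c=snap("wrist");find(c,"wrist","blank1",.028)
E
```

```text
time: 11.25
ee_pos: [0.3985, 0.2343, 0.1103]
tcp_rot: [-0.34, 3.118, 0.002]
force: [0.3, 0.2, -0.4]
gripper_width: 0.601
grip_force: 0.0
t 11.25 tcp [0.3985 0.2343 0.1103] xax [-0.976 -0.216 -0.005] yax [-0.216  0.976  0.001] z [ 0.005  0.002 -1.   ] F [ 0.3  0.2 -0.4] w 0.601 g 0.0 q [ 0.38  0.31  1.93 -0.    0.9  -1.41]
shift mm [ 2.5 -2.  98.8] tool z turn deg 0.5
blank1 0.81 c [392.0, 336.0] LxW 84 31 ang 8.1 w+ 23 w- 31 xy [462.0, 257.0]
blank1 0.67 c [402.0, 233.0] LxW 91 27 ang 12.5 w+ 16 w- 25 xy [321.0, 235.0]
blank1 0.64 c [535.0, 335.0] LxW 29 10 ang 28.8 w+ 10 w- 6 xy [404.0, 420.0]
```

```bash
python3 -m inch '[[[0.004,-0.001,0.042],[0,0,0],0.2],[[0,0,0.04],[0,0,0],0.2],[[0,0,0.0165],[0,0,0],0.2],[[0,0,0],[0,0,0],-1],[[0,0,0],[0,0,0],-1],[[0,0,0],[0,0,0],-1],[[0,0,0],[0,0,0],-1],[[0,0,-0.02],[0,0,0],-1],[[0,0,-0.045],[0,0,0],-1],[[0,0,-0.045],[0,0,0],-1]]' 25
python3 - <<'E'
from h import *
go(.484,-.044,.12,91)
E
```

```text
time: 12.35
ee_pos: [0.3925, 0.2298, 0.1212]
tcp_rot: [0.329, -3.122, 0.001]
force: [1.4, -0.5, -0.6]
gripper_width: 0.295
grip_force: 25.0
t 12.35 tcp [0.3925 0.2298 0.1212] xax [-0.978 -0.208  0.002] yax [-0.208  0.978 -0.   ] z [-0.002 -0.001 -1.   ] F [ 1.4 -0.5 -0.6] w 0.295 g 25.0 q [ 0.38  0.28  1.93 -0.    0.93 -1.4 ]
shift mm [ -32.5 -286.8    1.3] tool z turn deg 11.0
```

```bash
python3 -m inch '[[[-0.0046,-0.041,0],[0,0,0],-1],[[-0.0046,-0.041,0],[0,0,0],-1],[[-0.0046,-0.041,0],[0,0,0],-1],[[-0.0046,-0.041,0],[0,0,0],-1],[[-0.0046,-0.041,0],[0,0,0],-1],[[-0.0046,-0.041,0],[0,0,0],-1],[[-0.0046,-0.041,0],[0,0,0],-1],[[0,0,0],[0,0,5.5],-1],[[0,0,0],[0,0,5.5],-1],[[0,0,0],[0,0,0],-1]]' 25
python3 - <<'E'
from h import *
go(.484,-.044,.0165,91)
c=snap("side");find(c,"side","blank1",.028)
E
```

```text
time: 13.35
ee_pos: [0.4848, -0.0442, 0.1204]
tcp_rot: [-0.025, 3.141, -0.0]
force: [0.2, 0.1, 0.0]
gripper_width: 0.291
grip_force: 25.0
t 13.35 tcp [ 0.4848 -0.0442  0.1204] xax [-1.    -0.016 -0.   ] yax [-0.016  1.    -0.   ] z [ 0. -0. -1.] F [0.2 0.1 0. ] w 0.291 g 25.0 q [-0.23  0.32  1.87 -0.    0.95 -1.82]
shift mm [  0.8   0.2 103.9] tool z turn deg -0.1
blank1 0.85 c [398.0, 346.0] LxW 90 35 ang 6.9 w+ 23 w- 35 xy [383.0, 388.0]
blank1 0.81 c [493.0, -77.0] LxW 89 45 ang 6.9 w+ 37 w- 45 xy [346.0, 229.0]
blank1 0.73 c [510.0, 351.0] LxW 89 34 ang 0.6 w+ 24 w- 34 xy [321.0, 384.0]
blank1 0.67 c [502.0, -163.0] LxW 105 46 ang -3.0 w+ 46 w- 43 xy [336.0, 206.0]
```

```bash
python3 -m inch '[[[0,0,0.045],[0,0,0],-1],[[0,0,0.04],[0,0,0],-1],[[0,0,0.0185],[0,0,0],-1],[[0,0,0],[0,0,0],-1],[[0,0,0],[0,0,0],-0.2],[[0,0,0],[0,0,0],-0.2],[[0,0,0],[0,0,0],-0.2],[[0,0,-0.03],[0,0,0],-0.2],[[0,0,-0.045],[0,0,0],-0.2],[[0,0,-0.045],[0,0,0],-0.2]]'
python3 -m inch '[[[0.012,0.0425,0.001],[0,0,0],-0.2],[[0.012,0.0425,0.001],[0,0,0],0.2],[[0.012,0.0425,0.001],[0,0,0],0.2],[[0.012,0.0425,0.001],[0,0,0],0.2],[[0.012,0.0425,0.001],[0,0,0],0.2],[[0.012,0.0425,0.001],[0,0,0],0.2],[[0.012,0.0425,0.001],[0,0,0],0.2],[[0.0055,0.0425,0.001],[0,0,0],0.2],[[0.0055,0.0425,0.001],[0,0,-7.8],0.2],[[0,0,0.02],[0,0,0],0.2]]'
python3 - <<'E'
from h import *
c=snap("wrist","w4.png");find(c,"wrist","blank1",.028)
go(.389,.339,.0115,98.5)
E
```

```text
time: 14.45
ee_pos: [0.4841, -0.0435, 0.1381]
tcp_rot: [0.03, -3.14, -0.0]
force: [0.8, -0.3, -0.5]
gripper_width: 0.404
grip_force: 0.0
time: 15.45
ee_pos: [0.3845, 0.3432, 0.1102]
tcp_rot: [-0.255, 3.124, 0.008]
force: [0.6, -1.0, 0.8]
gripper_width: 0.597
grip_force: 0.0
blank1 0.76 c [395.0, 341.0] LxW 91 27 ang 8.3 w+ 16 w- 27 xy [316.0, 244.0]
blank1 0.6 c [504.0, 347.0] LxW 99 26 ang 1.7 w+ 18 w- 26 xy [300.0, 392.0]
t 15.55 tcp [0.3811 0.3372 0.1066] xax [-0.988 -0.157  0.003] yax [-0.157  0.988 -0.001] z [-0.002 -0.002 -1.   ] F [ 0.4 -0.3 -0. ] w 0.598 g 0.0 q [ 0.59  0.37  1.83 -0.    0.94 -1.14]
shift mm [-8.3  0.6 95. ] tool z turn deg 0.5
```

```bash
python3 -m inch '[[[-0.006,0.002,0.042],[0,0,0],0.2],[[0,0,0.04],[0,0,0],0.2],[[0,0,0.0125],[0,0,0],0.2],[[0,0,0],[0,0,0],-1],[[0,0,0],[0,0,0],-1],[[0,0,0],[0,0,0],-1],[[0,0,0],[0,0,0],-1],[[0,0,-0.02],[0,0,0],-1],[[0,0,-0.045],[0,0,0],-1],[[0,0,-0.045],[0,0,0],-1]]' 25
python3 - <<'E'
from h import *
go(.484,.002,.12,91)
E
```

```text
time: 16.55
ee_pos: [0.3879, 0.3395, 0.1248]
tcp_rot: [0.243, -3.131, 0.001]
force: [1.5, 0.4, -0.2]
gripper_width: 0.296
grip_force: 24.9
t 16.55 tcp [0.3879 0.3395 0.1248] xax [-0.988 -0.154  0.001] yax [-0.154  0.988 -0.001] z [-0.001 -0.001 -1.   ] F [ 1.5  0.4 -0.2] w 0.296 g 24.9 q [ 0.58  0.35  1.8  -0.    0.99 -1.14]
shift mm [ -43.  -348.2    4.9] tool z turn deg 7.9
```

```bash
python3 -m inch '[[[-0.0054,-0.0435,0.0006],[0,0,0],-1],[[-0.0054,-0.0435,0.0006],[0,0,0],-1],[[-0.0054,-0.0435,0.0006],[0,0,0],-1],[[-0.0054,-0.0435,0.0006],[0,0,0],-1],[[-0.0054,-0.0435,0.0006],[0,0,0],-1],[[-0.0054,-0.0435,0.0006],[0,0,0],-1],[[-0.0054,-0.0435,0.0006],[0,0,0],-1],[[-0.0054,-0.0435,0.0006],[0,0,0],-1],[[0,0,0],[0,0,7.9],-1],[[0,0,0],[0,0,0],-1]]' 25
python3 - <<'E'
from h import *
go(.484,.002,.0165,91)
c=snap("wrist","w5.png")
E
```

```text
time: 17.55
ee_pos: [0.4854, 0.0014, 0.1193]
tcp_rot: [-0.02, 3.14, -0.0]
force: [-0.1, -0.6, -0.7]
gripper_width: 0.294
grip_force: 24.9
t 17.55 tcp [0.4854 0.0014 0.1193] xax [-1.    -0.012 -0.001] yax [-0.012  1.    -0.   ] z [ 0.001 -0.    -1.   ] F [-0.1 -0.6 -0.7] w 0.294 g 24.9 q [-0.14  0.32  1.87  0.    0.94 -1.72]
shift mm [  1.5   0.7 102.7] tool z turn deg -0.3
```

View pics/w5.png

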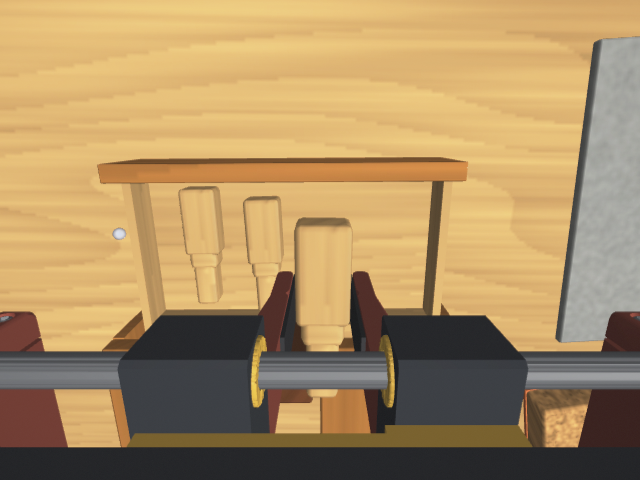

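Two blanks lie flat in the drawer at (202,243) and (264,250), and the third is held at (323,280) over clear floor.

```bash
python3 -m inch '[[[0,0,0.045],[0,0,0],-1],[[0,0,0.04],[0,0,0],-1],[[0,0,0.0175],[0,0,0],-1],[[0,0,0],[0,0,0],-1],[[0,0,0],[0,0,0],-0.2],[[0,0,0],[0,0,0],-0.2],[[0,0,0],[0,0,0],-0.2],[[0,0,-0.03],[0,0,0],-0.2],[[0,0,-0.045],[0,0,0],-0.2],[[0,0,-0.045],[0,0,0],-0.2]]'
python3 -m inch '[[[-0.0025,0.0425,0.001],[0,0,0],-0.2],[[-0.0025,0.0425,0.001],[0,0,0],0.2],[[-0.0025,0.0425,0.001],[0,0,0],0.2],[[-0.0025,0.0425,0.001],[0,0,0],0.2],[[-0.0025,0.0425,0.001],[0,0,0],0.2],[[-0.0025,0.0425,0.001],[0,0,0],0.2],[[-0.0025,0.0425,0.001],[0,0,0],0.2],[[-0.0025,0.0425,0.001],[0,0,0.8],0.2],[[0,0,0.02],[0,0,0],0.2],[[0,0,0],[0,0,0],0.2]]'
python3 - <<'E'
from h import *
c=snap("wrist");find(c,"wrist","blank1",.028)
go(.5,.345,.0115,90)
E
```

```text
time: 18.6
ee_pos: [0.4841, 0.0029, 0.1375]
tcp_rot: [0.028, -3.141, -0.0]
force: [0.5, -0.3, -0.7]
gripper_width: 0.399
grip_force: 0.0
time: 19.6
ee_pos: [0.4973, 0.3435, 0.1065]
tcp_rot: [0.009, -3.139, 0.003]
force: [-1.3, -0.2, -0.8]
gripper_width: 0.598
grip_force: 0.0
blank1 0.75 c [508.0, 346.0] LxW 92 25 ang -0.1 w+ 16 w- 25 xy [323.0, 249.0]
t 19.70 tcp [0.4983 0.3424 0.108 ] xax [-1.    -0.003  0.001] yax [-0.003  1.    -0.001] z [-0.001 -0.001 -1.   ] F [0.7 0.8 0.6] w 0.598 g 0.0 q [ 0.49  0.49  1.62 -0.    1.04 -1.09]
shift mm [-1.8  2.7 96.5] tool z turn deg 0.2
```

```bash
python3 -m inch '[[[-0.002,0.003,0.042],[0,0,0],0.2],[[0,0,0.04],[0,0,0],0.2],[[0,0,0.0135],[0,0,0],0.2],[[0,0,0],[0,0,0],-1],[[0,0,0],[0,0,0],-1],[[0,0,0],[0,0,0],-1],[[0,0,0],[0,0,0],-1],[[0,0,-0.02],[0,0,0],-1],[[0,0,-0.045],[0,0,0],-1],[[0,0,-0.045],[0,0,0],-1]]' 25
python3 - <<'E'
from h import *
go(.484,.047,.12,91)
E
```

```text
time: 20.7
ee_pos: [0.5005, 0.3457, 0.1239]
tcp_rot: [0.005, -3.141, 0.001]
force: [0.3, 0.4, -0.1]
gripper_width: 0.293
grip_force: 25.0
t 20.70 tcp [0.5005 0.3457 0.1239] xax [-1.    -0.003  0.001] yax [-0.003  1.    -0.001] z [-0.001 -0.001 -1.   ] F [ 0.3  0.4 -0.1] w 0.293 g 25.0 q [ 0.49  0.47  1.6  -0.    1.07 -1.08]
shift mm [  17.4 -298.7    4.1] tool z turn deg -0.8
```

```bash
python3 -m inch '[[[0.0025,-0.0427,0.0006],[0,0,0],-1],[[0.0025,-0.0427,0.0006],[0,0,0],-1],[[0.0025,-0.0427,0.0006],[0,0,0],-1],[[0.0025,-0.0427,0.0006],[0,0,0],-1],[[0.0025,-0.0427,0.0006],[0,0,0],-1],[[0.0025,-0.0427,0.0006],[0,0,0],-1],[[0.0025,-0.0427,0.0006],[0,0,-0.8],-1],[[0,0,0],[0,0,0],-1]]' 25
python3 -m inch '[[[0,0,0.045],[0,0,0],-1],[[0,0,0.04],[0,0,0],-1],[[0,0,0.0175],[0,0,0],-1],[[0,0,0],[0,0,0],-1],[[0,0,0],[0,0,0],-0.2],[[0,0,0],[0,0,0],-0.2],[[0,0,0],[0,0,0],-0.2],[[0,0,-0.03],[0,0,0],-0.2],[[0,0,-0.045],[0,0,0],-0.2],[[0,0,-0.045],[0,0,0],-0.2]]'
python3 -m inch '[[[0.015,-0.008,-0.03],[0,0,0],-1],[[0.015,-0.01,-0.03],[0,0,0],-1],[[0.015,-0.01,-0.03],[0,0,0],-1],[[0.015,-0.01,-0.03],[0,0,0],-1],[[0.015,-0.01,-0.03],[0,0,0],-1],[[0,0,0],[0,0,0],-1]]'
python3 - <<'E'
from h import *
st();c=snap("wrist","w6.png");find(c,"wrist","blank1",.03);find(c,"wrist","drawer_front",.058)
E
```

```text
time: 21.5
ee_pos: [0.4846, 0.0429, 0.1192]
tcp_rot: [-0.02, 3.14, -0.003]
force: [0.0, 0.7, 0.1]
gripper_width: 0.294
grip_force: 25.0
time: 22.5
ee_pos: [0.4838, 0.0472, 0.1373]
tcp_rot: [0.026, -3.141, 0.0]
force: [1.3, 0.1, 0.0]
gripper_width: 0.399
grip_force: 0.0
time: 23.1
ee_pos: [0.411, -0.0031, 0.2899]
tcp_rot: [-0.025, 3.134, -0.003]
force: [0.8, -0.0, -0.4]
gripper_width: 0.005
grip_force: 0.0
t 23.10 tcp [ 0.411  -0.0031  0.2899] xax [-1.    -0.016 -0.008] yax [-0.016  1.    -0.002] z [ 0.008 -0.002 -1.   ] F [ 0.8 -0.  -0.4] w 0.005 g 0.0 q [-0.18  0.01  1.79 -0.    1.34 -1.76]
blank1 0.8 c [475.0, 4.0] LxW 59 25 ang 0.8 w+ 24 w- 25 xy [330.0, 248.0]
blank1 0.72 c [493.0, -87.0] LxW 89 30 ang 1.9 w+ 19 w- 30 xy [254.0, 256.0]
blank1 0.63 c [583.0, -26.0] LxW 321 271 ang 1.0 w+ 13 w- 245 xy [300.0, 257.0]
blank1 0.62 c [497.0, -41.0] LxW 92 27 ang 2.4 w+ 17 w- 27 xy [291.0, 260.0]
blank1 0.6 c [489.0, 48.0] LxW 89 26 ang 2.3 w+ 17 w- 26 xy [361.0, 258.0]
drawer_front 0.56 c [480.0, -24.0] LxW 229 129 ang -89.4 w+ 129 w- 129 xy [304.0, 251.0]
```

View pics/w6.png

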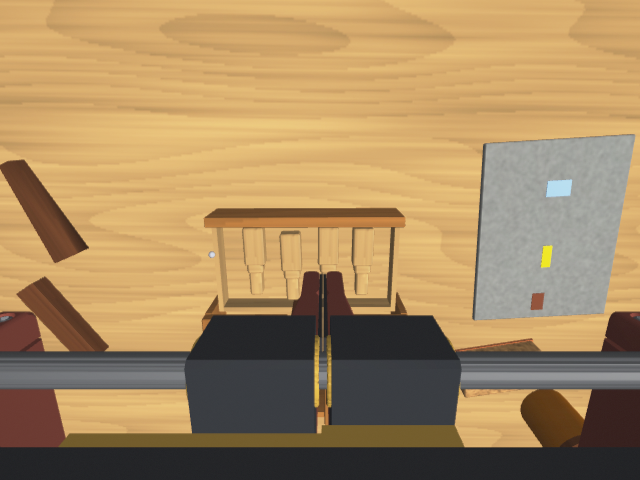

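All four blanks lie flat inside the drawer at (254,258), (291,262), (329,248) and (362,258), and the board is empty.

```bash
python3 -m inch '[[[0.005,-0.006,0.04],[0,0,0],-1],[[0.005,-0.006,0.04],[0,0,0],-1],[[0.005,-0.006,0.04],[0,0,0],-1],[[0,0,0.045],[0,0,0],-1],[[0,0,0.045],[0,0,0],-1],[[0,0,0.035],[0,0,0],-1],[[0,0,0],[0,0,0],-1]]'
python3 - <<'E'
from h import *
go(.405,-.022,.038,91)
E
```

```text
time: 23.95
ee_pos: [0.3911, -0.0191, 0.0364]
tcp_rot: [0.027, -3.13, -0.004]
force: [0.7, 0.6, -0.0]
gripper_width: 0.008
grip_force: 0.0
t 23.95 tcp [ 0.3911 -0.0191  0.0364] xax [-1.    -0.017  0.011] yax [-0.017  1.     0.003] z [-0.011  0.003 -1.   ] F [ 0.7  0.6 -0. ] w 0.008 g 0.0 q [-0.23  0.38  2.14 -0.    0.64 -1.81]
shift mm [-13.9  -3.1  -1.7] tool z turn deg -0.0
```

```bash
python3 -m inch '[[[-0.018,-0.0025,0],[0,0,0],-1],[[-0.016,0,0],[0,0,0],-1],[[-0.016,0,0],[0,0,0],-1],[[-0.016,0,0],[0,0,0],-1],[[-0.016,0,0],[0,0,0],-1],[[-0.016,0,0],[0,0,0],-1],[[-0.014,0,0],[0,0,0],-1],[[-0.01,0,0],[0,0,0],-1],[[-0.006,0,0],[0,0,0],-1],[[-0.004,0,0],[0,0,0],-1]]'
python3 -m inch '[[[-0.004,0,0],[0,0,0],-1],[[-0.003,0,0],[0,0,0],-1]]'
python3 -m inch '[[[-0.003,0,0],[0,0,0],-1],[[-0.003,0,0],[0,0,0],-1]]'
```

```text
time: 24.95
ee_pos: [0.5251, -0.0198, 0.0409]
tcp_rot: [0.027, -3.136, -0.001]
force: [-7.4, 0.2, 1.6]
gripper_width: 0.003
grip_force: 3.3
time: 25.15
ee_pos: [0.5322, -0.0197, 0.0409]
tcp_rot: [0.027, -3.137, -0.001]
force: [-5.0, 0.3, -1.9]
gripper_width: 0.006
grip_force: 2.3
time: 25.35
ee_pos: [0.5387, -0.0196, 0.0409]
tcp_rot: [0.027, -3.138, -0.002]
force: [-12.9, 0.9, 8.3]
gripper_width: 0.003
grip_force: 6.6
```

```bash
python3 -m inch '[[[-0.003,0,0],[0,0,0],-1],[[0,0,0],[0,0,0],-1]]'
python3 -m inch '[[[0.02,0,0],[0,0,0],-1],[[0.02,0,0],[0,0,0],-1],[[0.02,0,0],[0,0,0],-1],[[0,0,-0.04],[0,0,0],-1],[[0,0,-0.045],[0,0,0],-1],[[0,0,-0.045],[0,0,0],-1],[[0,0,-0.045],[0,0,0],-1],[[0,0,-0.045],[0,0,0],-1]]'
python3 - <<'E'
from h import *
st();c=snap("wrist","w7.png");find(c,"wrist","drawer_front",.058);find(c,"wrist","wedge",.024);find(c,"wrist","chest",.075)
E
```

```text
time: 25.55
ee_pos: [0.5387, -0.0196, 0.0409]
tcp_rot: [0.027, -3.132, -0.002]
force: [-13.4, 0.6, 10.2]
gripper_width: 0.002
grip_force: 6.6
time: 26.35
ee_pos: [0.4847, -0.0216, 0.2643]
tcp_rot: [-0.026, 3.137, -0.002]
force: [1.3, 0.0, 0.6]
gripper_width: 0.004
grip_force: 0.0
t 26.35 tcp [ 0.4847 -0.0216  0.2643] xax [-1.    -0.017 -0.004] yax [-0.017  1.    -0.001] z [ 0.004 -0.001 -1.   ] F [1.3 0.  0.6] w 0.004 g 0.0 q [-0.19  0.15  1.69 -0.    1.29 -1.77]
drawer_front 0.89 c [581.0, 1.0] LxW 219 194 ang 33.6 w+ 40 w- 120 xy [322.0, 256.0]
wedge 0.64 c [436.0, -349.0] LxW 127 50 ang 24.6 w+ 50 w- 38 xy [32.0, 159.0]
chest 0.85 c [615.0, -21.0] LxW 248 185 ang -88.9 w+ 77 w- 77 xy [318.0, 282.0]
chest 0.43 c [435.0, -309.0] LxW 111 45 ang 28.5 w+ 44 w- 34 xy [33.0, 162.0]
```

View pics/w7.png

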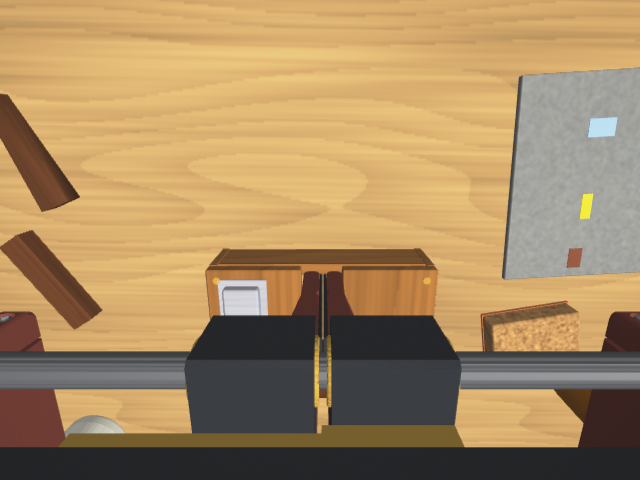

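The drawer is shut and flush, with only the two finger tips hiding the middle of the top. The wedge is at (35,155), tip up-left and butt down-right at (60,205); the offcut is at (50,280).

```bash
python3 -m inch '[[[0.008,-0.045,0],[0,0,0],0.2],[[0.008,-0.045,0],[0,0,0],0.2],[[0.008,-0.045,0],[0,0,0],0.2],[[0.008,-0.045,0],[0,0,0],0.2],[[0.008,-0.045,0],[0,0,0],0.2],[[0.008,-0.045,0],[0,0,0],0.2],[[0.008,-0.045,0],[0,0,0],0.2],[[0,0,0],[0,0,0],0.2]]'
python3 - <<'E'
from h import *
st();c=snap("wrist","w8.png");find(c,"wrist","wedge",.024);find(c,"wrist","wedge",0);find(c,"wrist","offcut",.024)
s=cam("scene");print("jar base",back(s,[[440,312]],0),"sander",back(s,[[397,290]],.03))
a=dict(K=c[0]);np.save("c8.npy",np.array([c[1],np.tile(c[2],(3,1))]))
E
```

```text
time: 27.35
ee_pos: [0.4318, -0.3424, 0.2589]
tcp_rot: [0.019, -3.14, 0.002]
force: [0.5, 0.4, -0.2]
gripper_width: 0.598
grip_force: 0.0
t 27.35 tcp [ 0.4318 -0.3424  0.2589] xax [-1.    -0.012  0.001] yax [-0.012  1.    -0.001] z [-0.001 -0.001 -1.   ] F [ 0.5  0.4 -0.2] w 0.598 g 0.0 q [-0.79  0.26  1.57 -0.    1.32 -2.38]
wedge 0.55 c [432.0, -352.0] LxW 130 34 ang 19.9 w+ 34 w- 21 xy [310.0, 215.0]
wedge 0.55 c [437.0, -353.0] LxW 137 37 ang 19.9 w+ 37 w- 23 xy [310.0, 215.0]
offcut 0.86 c [578.0, -363.0] LxW 118 37 ang 32.9 w+ 37 w- 37 xy [302.0, 318.0]
jar base [[0.74537481 0.34948473]] sander [[0.677707   0.24714388]]
```

View pics/w8.png

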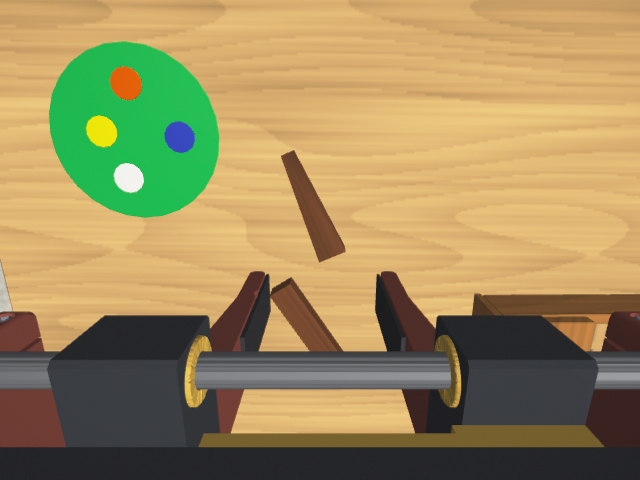

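Run:
```python
from h import *
a=np.load("c8.npy");c=(np.array(robot.camera_model("wrist")["K"]),a[0],a[1][0])
p=back(c,[[281.5,156],[294.5,151.5],[320,261.5],[345.5,250.5]],.024);print(p.round(4))
t=p[:2].mean(0);b=p[2:].mean(0);u=t-b;L=np.hypot(*u);u/=L;m=(t+b)/2;print('ctr',m.round(4),L,'ang',np.degrees(np.arctan2(u[1],u[0])))
for k in(-.045,-.05):print(m+k*u)
ty=np.degrees(np.arctan2(u[1],u[0]))+90;print('tooly',ty)
g=m-.045*u;go(g[0],g[1],.009,ty)
```

```text
[[ 0.3783 -0.3883]
 [ 0.3733 -0.374 ]
 [ 0.4998 -0.3448]
 [ 0.4857 -0.315 ]]
ctr [ 0.4342 -0.3555] 0.12764936866019413 ang -156.34304960461094
[ 0.47546747 -0.3374773 ]
[ 0.48004729 -0.335471  ]
tooly -66.34304960461094
t 27.55 tcp [ 0.4325 -0.3359  0.2595] xax [-1.    -0.017  0.002] yax [-0.017  1.     0.002] z [-0.002  0.002 -1.   ] F [ 0.6  0.4 -0.1] w 0.606 g 0.0 q [-0.79  0.25  1.57  0.    1.32 -2.37]
shift mm [-43.3  -2.9 250.5] tool z turn deg -22.7
```

The top of the wedge runs from tip (288,154) to butt (333,256), clearly tapered; the offcut's near end at (285,285) is clear of the butt.

```bash
python3 -m inch '[[[-0.0108,-0.0007,0.03],[0,0,8.5],0.2],[[0,0,0.03],[0,0,8.5],0.2],[[0,0,0.03],[0,0,8.5],0.2],[[0,0,0],[0,0,8.5],0.2],[[0,0,0],[0,0,8.5],0.2],[[0,0,0],[0,0,8.5],0.2],[[0,0,0],[0,0,8.5],0.2],[[0,0,0],[0,0,8.5],0.2],[[0,0,0],[0,0,8.5],0.2],[[0,0,0],[0,0,8.5],0.2]]'
python3 -m inch '[[[0,0,0],[0,0,8.5],0.2],[[0,0,0],[0,0,8.5],0.2],[[0,0,0],[0,0,8.5],0.2],[[0,0,0],[0,0,8.5],0.2],[[0,0,0],[0,0,8.5],0.2],[[0,0,0],[0,0,8.5],0.2],[[0,0,0],[0,0,8.5],0.2],[[0,0,0],[0,0,8.5],0.2],[[0,0,0],[0,0,4.3],0.2],[[0,0,0],[0,0,0],0.2]]'
python3 - <<'E'
from h import *
go(.4755,-.3375,.006,-66.3)
c=snap("wrist");find(c,"wrist","wedge",.024)
E
```

```text
time: 28.55
ee_pos: [0.444, -0.3358, 0.1706]
tcp_rot: [-2.107, -2.33, -0.0]
force: [0.4, -0.5, 0.1]
gripper_width: 0.603
grip_force: 0.0
time: 29.55
ee_pos: [0.444, -0.336, 0.1707]
tcp_rot: [-3.074, -0.647, 0.0]
force: [-1.1, 0.1, -0.4]
gripper_width: 0.597
grip_force: 0.0
t 29.55 tcp [ 0.444  -0.336   0.1707] xax [ 0.915  0.403 -0.   ] yax [ 0.403 -0.915 -0.001] z [-0.  0. -1.] F [-1.1  0.1 -0.4] w 0.597 g 0.0 q [-0.77  0.35  1.67  0.    1.13  0.38]
shift mm [ 28.3  14.1 164.7] tool z turn deg 0.1
wedge 0.94 c [435.0, -357.0] LxW 131 33 ang 23.8 w+ 32 w- 19 xy [336.0, 221.0]
```

```bash
python3 -m inch '[[[0.0141,0.0072,0.03],[0,0,0],0.2],[[0.0141,0.0072,0.03],[0,0,0],0.2],[[0,0,0.045],[0,0,0],0.2],[[0,0,0.04],[0,0,0],0.2],[[0,0,0.019],[0,0,0],0.2],[[0,0,0],[0,0,0],-1],[[0,0,0],[0,0,0],-1],[[0,0,0],[0,0,0],-1],[[0,0,0],[0,0,0],-1],[[0,0,0],[0,0,0],-1]]' 30
python3 - <<'E'
from h import *
st()
E
```

```text
time: 30.65
ee_pos: [0.4762, -0.3406, 0.0082]
tcp_rot: [3.072, 0.644, 0.003]
force: [-0.2, -0.4, 4.9]
gripper_width: 0.357
grip_force: 29.9
t 30.65 tcp [ 0.4762 -0.3406  0.0082] xax [0.916 0.402 0.001] yax [ 0.402 -0.916  0.003] z [ 0.002 -0.002 -1.   ] F [-0.2 -0.4  4.9] w 0.357 g 29.9 q [-0.74  0.6   1.74 -0.    0.8   0.42]
```

```bash
python3 -m inch '[[[0,0,-0.02],[0,0,0],-1],[[0,0,-0.045],[0,0,0],-1],[[0,0,-0.045],[0,0,0],-1],[[0,0,-0.045],[0,0,0],-1],[[0,0,-0.03],[0,0,-7.8],-1],[[0,0,0],[0,0,-7.8],-1],[[0,0,0],[0,0,-7.8],-1],[[0,0,0],[0,0,-7.8],-1],[[0,0,0],[0,0,-7.8],-1],[[0,0,0],[0,0,-7.8],-1]]' 35
python3 -m inch '[[[0,0,0],[0,0,-7.8],-1],[[0,0,0],[0,0,-7.8],-1],[[0,0,0],[0,0,0],-1]]'
python3 - <<'E'
from h import *
a=np.load("c1.npy");K=np.array(robot.camera_model("wrist")["K"]);c1=(K,a[0],a[1][0])
R=Ro.from_matrix(np.c_[[-1,-.017,-.004],[-.017,1,-.001],[.004,-.001,-1]]).as_matrix();T=robot.camera_model("wrist")['T_tool_cam']
c7=(K,R@T[:3,:3],R@T[:3,3]+[.4847,-.0216,.2643])
for c,p in((c1,[[243,252],[411,249]]),(c7,[[206,268],[437,268]])):
    q=back(c,p,.075);print(q.round(4),q.mean(0).round(4),np.degrees(np.arctan2(*(q[0]-q[1])*[-1,-1]*[-1,1])).round(2))
go(.6546,.1625,.215,-3.3)
c=snap("wrist","w9.png");find(c,"wrist","wedge",.215)
E
```

```text
time: 31.65
ee_pos: [0.4752, -0.3397, 0.1925]
tcp_rot: [2.56, 1.819, 0.0]
force: [0.3, -1.1, 0.8]
gripper_width: 0.358
grip_force: 34.9
time: 31.95
ee_pos: [0.4752, -0.3397, 0.1923]
tcp_rot: [2.295, 2.145, 0.0]
force: [0.1, -0.0, 0.3]
gripper_width: 0.36
grip_force: 34.9
[[ 0.5451 -0.1416]
 [ 0.5403  0.0991]] [ 0.5427 -0.0212] 1.15
[[ 0.5472 -0.1436]
 [ 0.5427  0.1003]] [ 0.545  -0.0217] 1.05
t 31.95 tcp [ 0.4752 -0.3397  0.1923] xax [ 0.068  0.998 -0.001] yax [ 0.998 -0.068  0.001] z [ 0.001 -0.001 -1.   ] F [ 0.1 -0.   0.3] w 0.360 g 34.9 q [-0.74  0.36  1.58 -0.    1.19 -0.67]
shift mm [513.2 145.1 -22.8] tool z turn deg -0.6
wedge 0.65 c [473.0, -356.0] LxW 94 32 ang 84.5 w+ 32 w- 22 xy [317.0, 311.0]
```

View pics/w9.png

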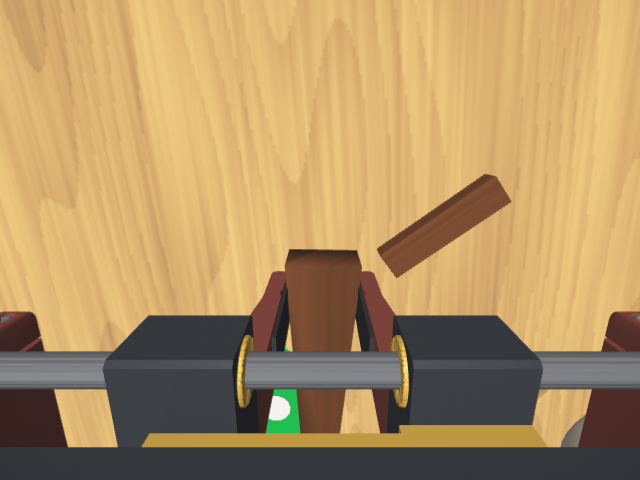

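Wedge is held squarely between the fingers: its butt shows at (323,255) and its tip is hidden under the gripper. The offcut at (445,225) has not been touched.

```bash
python3 -m inch '[[[0.0429,0.0123,-0.001],[0,0,-0.6],-1],[[0.0429,0.0123,-0.001],[0,0,0],-1],[[0.0429,0.0123,-0.001],[0,0,0],-1],[[0.0429,0.0123,-0.001],[0,0,0],-1],[[0.0429,0.0123,-0.001],[0,0,0],-1],[[0.0429,0.0123,-0.001],[0,0,0],-1],[[0.0429,0.0123,-0.001],[0,0,0],-1],[[0.0429,0.0123,-0.001],[0,0,0],-1],[[0.0429,0.0123,-0.001],[0,0,0],-1],[[0.0429,0.0123,-0.001],[0,0,0],-1]]'
python3 -m inch '[[[0.0429,0.0123,-0.001],[0,0,0],-1],[[0.0429,0.0123,-0.001],[0,0,0],-1],[[0,0,0],[0,0,0],-1],[[0,0,0],[0,0,0],-1]]'
python3 - <<'E'
from h import *
go(.6572,.1634,.0975,-3.3)
E
```

```text
time: 33.05
ee_pos: [0.6239, 0.083, 0.2021]
tcp_rot: [2.288, 2.152, 0.0]
force: [0.5, -0.7, -1.2]
gripper_width: 0.36
grip_force: 34.9
time: 33.45
ee_pos: [0.6529, 0.1662, 0.2035]
tcp_rot: [2.285, 2.156, -0.001]
force: [0.2, 0.8, -0.6]
gripper_width: 0.362
grip_force: 34.9
t 33.45 tcp [0.6529 0.1662 0.2035] xax [ 0.058  0.998 -0.001] yax [ 0.998 -0.058 -0.   ] z [-0.    -0.001 -1.   ] F [ 0.2  0.8 -0.6] w 0.362 g 34.9 q [ 0.15  0.48  1.36 -0.    1.3   0.21]
shift mm [ -2.5   4.5 106. ] tool z turn deg -0.0
```

```bash
python3 -m inch '[[[-0.0025,0.0045,0.03],[0,0,0],-1],[[0,0,0.04],[0,0,0],-1],[[0,0,0.036],[0,0,0],-1],[[0,0,0],[0,0,0],-1]]'
python3 - <<'E'
from h import *
st()
cs=[]
o=[]
for n,(x0,y0,w,h) in(("side",(230,170,120,120)),("scene",(240,220,120,120))):
    snap(n);im=cv2.imread("/dev/null") if 0 else robot.camera(n)[:,:,::-1]
    o.append(cv2.resize(im[y0:y0+h,x0:x0+w],(400,400),interpolation=cv2.INTER_CUBIC))
cv2.imwrite("pics/m1.png",np.hstack(o))
yaw=np.radians(1.1);Rz=np.array([[np.cos(yaw),-np.sin(yaw),0],[np.sin(yaw),np.cos(yaw),0],[0,0,1]])
def W(p): return Rz@np.array(p)/1000+[.545,-.0215,0]
for n in("side","scene"):
    print(n,[ (k,proj(cam(n),W(p)).round(1).tolist()[0]) for k,p in dict(cleatL_rear_in=(97,24,105),cleatL_rear_out=(97,48,105),cleatR_rear_out=(97,-48,105),tong=(118,18,105),tong2=(118,-18,105)).items()])
E
```

```text
time: 33.85
ee_pos: [0.6525, 0.1601, 0.0926]
tcp_rot: [-2.284, -2.148, 0.014]
force: [-1.1, 0.1, -0.8]
gripper_width: 0.362
grip_force: 34.9
t 33.85 tcp [0.6525 0.1601 0.0926] xax [ 0.061  0.998 -0.003] yax [ 0.998 -0.061 -0.011] z [-0.011 -0.002 -1.   ] F [-1.1  0.1 -0.8] w 0.362 g 34.9 q [ 0.14  0.59  1.46 -0.    1.1   0.2 ]
side [('cleatL_rear_in', [277.3, 221.4]), ('cleatL_rear_out', [275.6, 228.4]), ('cleatR_rear_out', [282.2, 201.6]), ('tong', [268.7, 219.0]), ('tong2', [271.4, 209.0])]
scene [('cleatL_rear_in', [305.1, 268.9]), ('cleatL_rear_out', [314.2, 267.9]), ('cleatR_rear_out', [277.5, 272.0]), ('tong', [304.0, 274.6]), ('tong2', [290.1, 276.1])]
```

View pics/m1.png

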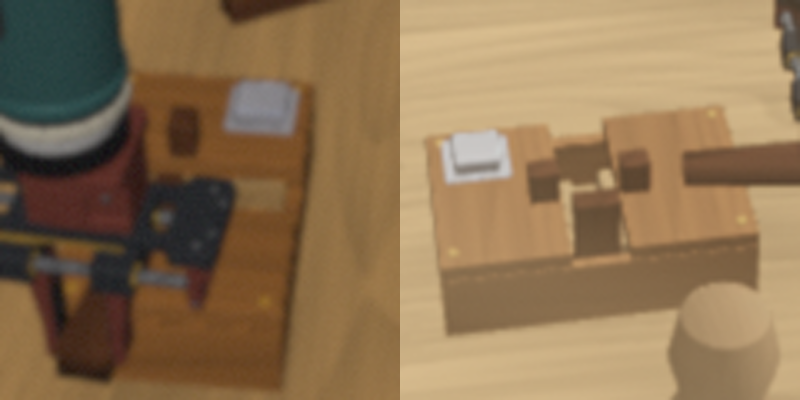

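The scene crop shows the wedge tip at (685,165), level with the gap between the left cleat (rear top edge near row 162) and the tongue (front top near row 190). My projected chest points land on the cleats.

Run:
```python
from h import *
p,R=st();s=cam("scene")
for dy in(-.007,0,.007): print(proj(s,p+R@np.array([-.113,dy,-.016])).round(1), end=' ')
go(.6572,.1634,.088,-3.3)
robot.camera("scene");find(s,"scene","wedge",.107)
```

```text
t 34.05 tcp [0.659  0.1621 0.1001] xax [0.06  0.998 0.   ] yax [ 0.998 -0.06   0.003] z [ 0.003  0.    -1.   ] F [ 0.2  0.1 -0.2] w 0.359 g 34.9 q [ 0.14  0.58  1.45 -0.    1.1   0.2 ]
[[322.6 265.1]] [[322.9 266.9]] [[323.1 268.7]] t 34.05 tcp [0.659  0.1621 0.1001] xax [0.06  0.998 0.   ] yax [ 0.998 -0.06   0.003] z [ 0.003  0.    -1.   ] F [ 0.2  0.1 -0.2] w 0.359 g 34.9 q [ 0.14  0.58  1.45 -0.    1.1   0.2 ]
shift mm [ 1.2 -1.9 12.1] tool z turn deg -0.1
wedge 0.98 c [658.0, 118.0] LxW 126 50 ang 81.8 w+ 46 w- 42 xy [347.0, 270.0]
```

```bash
python3 -m inch '[[[0.0,-0.0015,0.008],[0,0,0],-1],[[0,0,0.003],[0,0,0],-1],[[0,0,0.002],[0,0,0],-1],[[0,0,0],[0,0,0],-1]]'
python3 -m inch '[[[0,0,0.002],[0,0,0],-1],[[0,0,0],[0,0,0],-1]]'
```

```text
time: 34.55
ee_pos: [0.6555, 0.1627, 0.0842]
tcp_rot: [-2.285, -2.156, 0.001]
force: [-0.6, -0.7, -1.3]
gripper_width: 0.359
grip_force: 34.9
time: 34.75
ee_pos: [0.6561, 0.1628, 0.0826]
tcp_rot: [2.285, 2.156, 0.0]
force: [-0.5, 0.1, 0.5]
gripper_width: 0.362
grip_force: 34.9
```

```bash
python3 -m inch '[[[-0.010,0.0008,0],[0,0,0],-1],[[-0.010,0.0008,0],[0,0,0],-1],[[-0.010,0.0008,0],[0,0,0],-1],[[-0.010,0.0008,0],[0,0,0],-1]]'
python3 -m inch '[[[-0.008,0.0006,0],[0,0,0],-1],[[-0.008,0.0006,0],[0,0,0],-1]]'
python3 - <<'E'
from h import *
st();s=snap("scene","x1.png");im=cv2.imread("pics/x1.png")[240:300,260:350]
cv2.imwrite("pics/m2.png",cv2.resize(im,(720,480),interpolation=cv2.INTER_CUBIC))
E
```

```text
time: 35.15
ee_pos: [0.6603, 0.1311, 0.0845]
tcp_rot: [-2.285, -2.146, -0.027]
force: [5.0, 35.4, 2.8]
gripper_width: 0.352
grip_force: 33.5
time: 35.35
ee_pos: [0.6606, 0.1152, 0.0848]
tcp_rot: [-2.284, -2.149, -0.025]
force: [4.2, 32.3, 3.5]
gripper_width: 0.328
grip_force: 33.7
t 35.35 tcp [0.6606 0.1152 0.0848] xax [0.061 0.998 0.015] yax [ 0.998 -0.061  0.007] z [ 0.008  0.015 -1.   ] F [ 4.2 32.3  3.5] w 0.328 g 33.7 q [0.06 0.59 1.49 0.02 1.05 0.11]
```

View pics/m2.png

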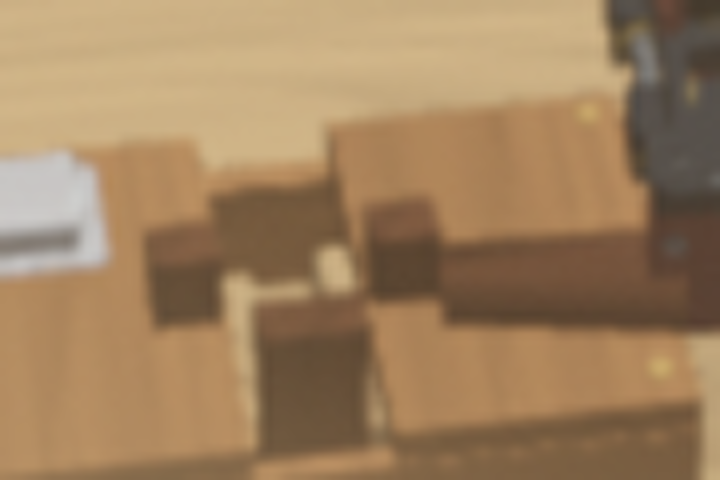

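The tip has run into the side of the left cleat: in the crop the wedge end at (443,245–322) overlaps the cleat's rear face (bottom at row 298) by about 2 mm, and the grip has slipped forward. I'll back off, shift about 4.5 mm towards +x, and slide again.

```bash
python3 -m inch '[[[0.010,-0.0008,0],[0,0,0],-1],[[0.012,-0.0008,0],[0,0,0],-1],[[0,0.003,0],[0,0,0],-1],[[0,0.0015,0],[0,0,0],-1],[[0,0,0],[0,0,0],-1]]'
python3 - <<'E'
from h import *
st();s=snap("scene","x2.png");im=cv2.imread("pics/x2.png")[240:300,260:350]
cv2.imwrite("pics/m3.png",cv2.resize(im,(720,480),interpolation=cv2.INTER_CUBIC))
E
```

```text
time: 35.9
ee_pos: [0.6615, 0.1278, 0.0827]
tcp_rot: [2.285, 2.155, -0.0]
force: [-0.4, 0.6, 1.9]
gripper_width: 0.319
grip_force: 34.5
t 35.90 tcp [0.6615 0.1278 0.0827] xax [ 0.059  0.998 -0.   ] yax [ 0.998 -0.059  0.   ] z [ 0. -0. -1.] F [-0.4  0.6  1.9] w 0.319 g 34.5 q [ 0.09  0.6   1.48 -0.    1.07  0.15]
```

View pics/m3.png

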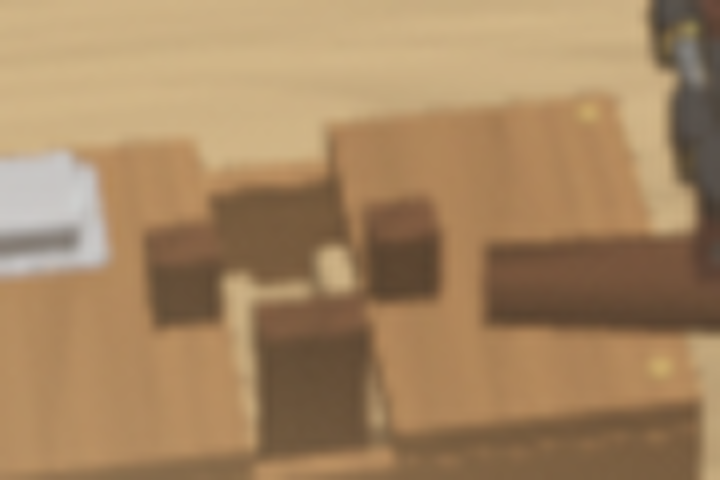

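The tip now sits at (487,245–324), its rear edge about 17 mm behind the cleat line, so it lines up with the gap.

```bash
python3 -m inch '[[[-0.006,0.0005,0],[0,0,0],-1],[[-0.006,0.0005,0],[0,0,0],-1],[[-0.006,0.0005,0],[0,0,0],-1]]'
python3 -m inch '[[[-0.006,0.0005,0],[0,0,0],-1],[[-0.006,0.0005,0],[0,0,0],-1],[[-0.006,0.0005,0],[0,0,0],-1]]'
python3 - <<'E'
from h import *
st()
E
```

```text
time: 36.25
ee_pos: [0.6618, 0.1094, 0.0827]
tcp_rot: [2.285, 2.155, -0.0]
force: [-0.1, 0.6, 1.7]
gripper_width: 0.323
grip_force: 34.5
time: 36.55
ee_pos: [0.6621, 0.0916, 0.0827]
tcp_rot: [2.285, 2.156, -0.0]
force: [0.8, 1.4, 1.3]
gripper_width: 0.324
grip_force: 34.5
t 36.55 tcp [0.6621 0.0916 0.0827] xax [ 0.058  0.998 -0.   ] yax [ 0.998 -0.058 -0.   ] z [-0. -0. -1.] F [0.8 1.4 1.3] w 0.324 g 34.5 q [ 0.03  0.59  1.49 -0.    1.06  0.09]
```

```bash
python3 -m inch '[[[-0.006,0.0005,0],[0,0,0],-1],[[-0.006,0.0005,0],[0,0,0],-1],[[-0.006,0.0005,0],[0,0,0],-1]]'
python3 -m inch '[[[-0.006,0.0005,0],[0,0,0],-1],[[-0.006,0.0005,0],[0,0,0],-1]]'
python3 - <<'E'
from h import *
st();s=snap("scene","x3.png");im=cv2.imread("pics/x3.png")[240:300,260:350]
cv2.imwrite("pics/m4.png",cv2.resize(im,(720,480),interpolation=cv2.INTER_CUBIC))
E
```

```text
time: 36.85
ee_pos: [0.6626, 0.0737, 0.0827]
tcp_rot: [2.285, 2.156, -0.0]
force: [0.7, 0.3, 1.5]
gripper_width: 0.322
grip_force: 34.5
time: 37.05
ee_pos: [0.6629, 0.0617, 0.0828]
tcp_rot: [2.285, 2.156, 0.0]
force: [0.1, 2.0, 1.7]
gripper_width: 0.32
grip_force: 34.5
t 37.05 tcp [0.6629 0.0617 0.0828] xax [ 0.058  0.998 -0.   ] yax [ 0.998 -0.058  0.   ] z [ 0. -0. -1.] F [0.1 2.  1.7] w 0.320 g 34.5 q [-0.01  0.59  1.49 -0.    1.06  0.05]
```

View pics/m4.png

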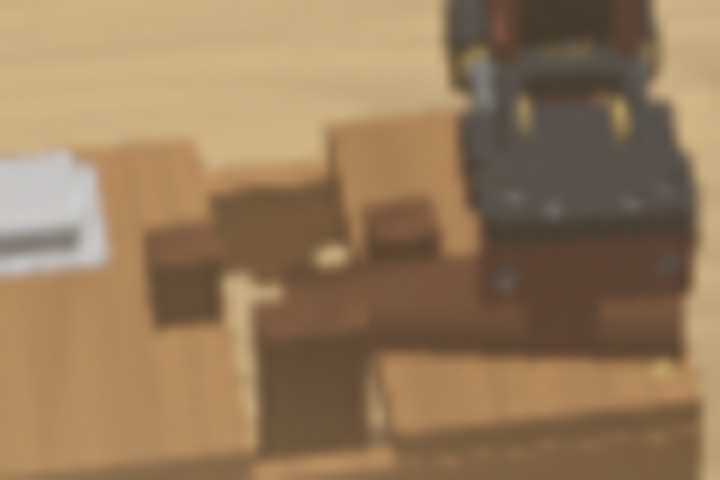

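The wedge has passed between the left cleat and the tongue; its tip is near (285,280), past the middle of the tongue, and the fingers are still clear of the cleat.

```bash
python3 -m inch '[[[-0.006,0.0005,0],[0,0,0],-1],[[-0.006,0.0005,0],[0,0,0],-1],[[0,0,0],[0,0,0],-1]]'
python3 -m inch '[[[0,0,0],[0,0,0],0],[[0,0,0],[0,0,0],0],[[0,0,0],[0,0,0],0],[[0,0,-0.03],[0,0,0],0],[[0,0,-0.03],[0,0,0],0],[[0.03,-0.0022,0],[0,0,0],-1],[[0.03,-0.0022,0],[0,0,0],-1],[[0.03,-0.0022,0],[0,0,0],-1],[[0,0,0],[0,0,0],-1]]'
python3 - <<'E'
from h import *
st();c=snap("wrist","w10.png");find(c,"wrist","wedge",.099)
E
```

```text
time: 37.4
ee_pos: [0.662, 0.0501, 0.0827]
tcp_rot: [-2.284, -2.154, 0.002]
force: [-2.6, 3.4, 3.9]
gripper_width: 0.322
grip_force: 34.8
time: 38.3
ee_pos: [0.6617, 0.1438, 0.1427]
tcp_rot: [-2.282, -2.159, -0.002]
force: [-0.2, 0.5, 0.1]
gripper_width: 0.174
grip_force: 0.0
t 38.30 tcp [0.6617 0.1438 0.1427] xax [0.055 0.998 0.001] yax [ 0.998 -0.055  0.   ] z [ 0.     0.001 -1.   ] F [-0.2  0.5  0.1] w 0.174 g 0.0 q [0.11 0.54 1.42 0.   1.19 0.17]
wedge 0.83 c [662.0, 60.0] LxW 90 27 ang 86.3 w+ 20 w- 26 xy [325.0, 398.0]
```

View pics/w10.png

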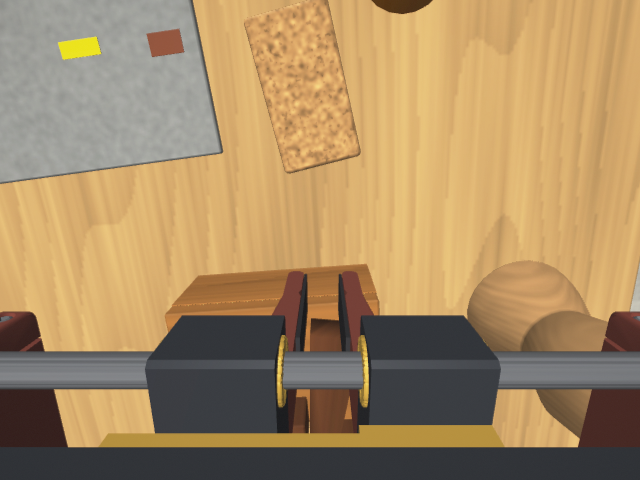

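The butt shows between the fingers at (325,322); nothing stands behind it, so I can drop down there and push it.

```bash
python3 -m inch '[[[0.005,0.002,0.03],[0,0,0],-1],[[0,0,0.027],[0,0,0],-1],[[-0.01,0.0005,0],[0,0,0],-1],[[-0.01,0.0005,0],[0,0,0],-1],[[-0.008,0.0005,0],[0,0,0],-1]]'
python3 -m inch '[[[-0.006,0.0005,0],[0,0,0],-1],[[-0.006,0.0005,0],[0,0,0],-1]]'
python3 -m inch '[[[-0.006,0.0005,0],[0,0,0],-1],[[-0.006,0.0005,0],[0,0,0],-1]]'
```

```text
time: 38.9
ee_pos: [0.6651, 0.1152, 0.0871]
tcp_rot: [2.285, 2.153, 0.002]
force: [0.3, 0.5, -0.3]
gripper_width: 0.008
grip_force: 0.0
time: 39.1
ee_pos: [0.6652, 0.1041, 0.0871]
tcp_rot: [2.285, 2.154, 0.002]
force: [0.1, -0.4, 0.2]
gripper_width: 0.003
grip_force: 0.0
time: 39.3
ee_pos: [0.6652, 0.0947, 0.0865]
tcp_rot: [-2.285, -2.153, -0.006]
force: [1.3, 19.3, 1.5]
gripper_width: 0.004
grip_force: 9.9
```

```bash
python3 -m inch '[[[0.012,-0.0005,0],[0,0,0],-1],[[0,0,0],[0,0,0],-1]]'
python3 - <<'E'
from h import *
st();s=snap("scene","x4.png");a=cv2.imread("pics/x4.png")[240:300,260:350]
robot.camera("side");t=robot.camera("side")[:,:,::-1][190:250,235:325]
cv2.imwrite("pics/m5.png",np.hstack([cv2.resize(i,(400,267),interpolation=cv2.INTER_CUBIC) for i in(a,t)]))
E
```

```text
time: 39.5
ee_pos: [0.6647, 0.1061, 0.0858]
tcp_rot: [2.284, 2.157, -0.0]
force: [0.1, 0.6, -0.1]
gripper_width: 0.002
grip_force: 0.0
t 39.50 tcp [0.6647 0.1061 0.0858] xax [ 0.057  0.998 -0.   ] yax [ 0.998 -0.057  0.   ] z [ 0. -0. -1.] F [ 0.1  0.6 -0.1] w 0.002 g 0.0 q [ 0.06  0.59  1.47 -0.    1.07  0.11]
```

View pics/m5.png

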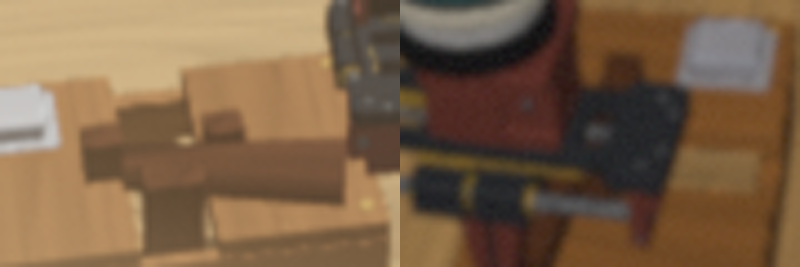

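In the scene crop (left), the tip at (125,165) is butting against the inner side of the right cleat, so the wedge is turned slightly. I'll press the butt sideways (−x) so the wedge pivots on the left cleat and the tip swings back behind the right one.

```bash
python3 -m inch '[[[0.003,0.02,0],[0,0,0],-1],[[0.0,0.02,0],[0,0,0],-1],[[-0.018,0.001,0],[0,0,0],-1],[[-0.016,0.001,0],[0,0,0],-1],[[0,0,0],[0,0,0],-1],[[0,-0.004,0],[0,0,0],-1]]'
python3 -m inch '[[[0,-0.003,0],[0,0,0],-1],[[0,-0.002,0],[0,0,0],-1]]'
python3 -m inch '[[[0,-0.002,0],[0,0,0],-1],[[0,-0.001,0],[0,0,0],-1]]'
```

```text
time: 40.25
ee_pos: [0.7003, 0.071, 0.0856]
tcp_rot: [-2.287, -2.154, 0.0]
force: [0.4, 0.6, 0.2]
gripper_width: 0.009
grip_force: 0.0
time: 40.45
ee_pos: [0.695, 0.0727, 0.0858]
tcp_rot: [-2.284, -2.156, 0.001]
force: [-0.1, 0.6, 0.5]
gripper_width: 0.007
grip_force: 0.0
time: 40.65
ee_pos: [0.6926, 0.0729, 0.0858]
tcp_rot: [-2.285, -2.156, -0.0]
force: [-0.6, -0.2, -0.4]
gripper_width: 0.009
grip_force: 0.1
```

```bash
python3 -m inch '[[[0,-0.002,0],[0,0,0],-1],[[0,-0.001,0],[0,0,0],-1]]'
python3 -m inch '[[[0,-0.002,0],[0,0,0],-1],[[0,-0.001,0],[0,0,0],-1]]'
python3 -m inch '[[[0,-0.002,0],[0,0,0],-1],[[0,-0.001,0],[0,0,0],-1]]'
```

```text
time: 40.85
ee_pos: [0.6898, 0.0728, 0.0858]
tcp_rot: [2.285, 2.156, 0.0]
force: [-0.5, 0.3, 0.5]
gripper_width: 0.001
grip_force: 0.1
time: 41.05
ee_pos: [0.6868, 0.0728, 0.0857]
tcp_rot: [2.285, 2.156, -0.0]
force: [-0.1, 0.5, 0.1]
gripper_width: 0.005
grip_force: 0.2
time: 41.25
ee_pos: [0.6841, 0.073, 0.0858]
tcp_rot: [2.285, 2.155, 0.001]
force: [1.3, 0.8, -0.8]
gripper_width: 0.006
grip_force: 1.0
```

```bash
python3 -m inch '[[[0,-0.002,0],[0,0,0],-1],[[0,-0.001,0],[0,0,0],-1]]'
python3 -m inch '[[[0,-0.002,0],[0,0,0],-1],[[0,0,0],[0,0,0],-1]]'
python3 - <<'E'
from h import *
s=snap("scene","x5.png");a=cv2.imread("pics/x5.png")[240:300,260:350]
cv2.imwrite("pics/m6.png",cv2.resize(a,(600,400),interpolation=cv2.INTER_CUBIC))
E
```

```text
time: 41.45
ee_pos: [0.6826, 0.0737, 0.0862]
tcp_rot: [2.284, 2.154, 0.005]
force: [5.4, 2.6, -1.5]
gripper_width: 0.003
grip_force: 2.6
time: 41.65
ee_pos: [0.6806, 0.074, 0.0864]
tcp_rot: [2.284, 2.154, 0.005]
force: [3.8, 3.7, -0.4]
gripper_width: 0.007
grip_force: 2.1
```

View pics/m6.png

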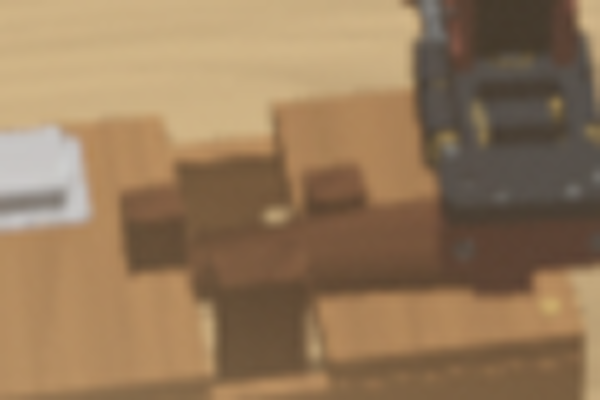

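The butt swung over and the tip, now at (205,285), sits about 3 mm behind the right cleat's rear face. Next I go round and push the butt in.

```bash
python3 -m inch '[[[0,0.012,0],[0,0,0],-1],[[0.02,0,0],[0,0,0],-1],[[0.024,0,0],[0,0,0],-1],[[0,-0.02,0],[0,0,0],-1],[[0,-0.018,0],[0,0,0],-1],[[0,0,0],[0,0,0],-1],[[-0.01,0.0008,0],[0,0,0],-1],[[-0.006,0.0005,0],[0,0,0],-1]]'
python3 -m inch '[[[-0.006,0.0005,0],[0,0,0],-1],[[-0.004,0.0003,0],[0,0,0],-1]]'
python3 -m inch '[[[-0.004,0.0003,0],[0,0,0],-1],[[-0.004,0.0003,0],[0,0,0],-1]]'
```

```text
time: 42.5
ee_pos: [0.6571, 0.1018, 0.0859]
tcp_rot: [2.284, 2.155, 0.001]
force: [-0.4, -0.4, -0.0]
gripper_width: 0.01
grip_force: 0.0
time: 42.7
ee_pos: [0.6571, 0.0928, 0.0859]
tcp_rot: [-2.286, -2.153, -0.003]
force: [-0.4, 6.5, -0.3]
gripper_width: 0.002
grip_force: 3.3
time: 42.9
ee_pos: [0.6572, 0.0856, 0.0859]
tcp_rot: [-2.286, -2.154, -0.004]
force: [0.3, 7.2, -0.4]
gripper_width: 0.003
grip_force: 3.4
```

Moving past the point where it jammed before, at 7 N.

```bash
python3 -m inch '[[[-0.004,0.0003,0],[0,0,0],-1],[[-0.003,0.0002,0],[0,0,0],-1]]'
python3 -m inch '[[[-0.003,0.0002,0],[0,0,0],-1],[[-0.002,0.0002,0],[0,0,0],-1]]'
python3 -m inch '[[[-0.002,0.0002,0],[0,0,0],-1],[[-0.002,0.0002,0],[0,0,0],-1]]'
```

```text
time: 43.1
ee_pos: [0.6573, 0.0786, 0.0859]
tcp_rot: [-2.286, -2.154, -0.004]
force: [1.6, 6.9, -0.1]
gripper_width: 0.006
grip_force: 3.5
time: 43.3
ee_pos: [0.6574, 0.0736, 0.0859]
tcp_rot: [-2.286, -2.154, -0.004]
force: [0.1, 6.5, -0.8]
gripper_width: 0.005
grip_force: 3.4
time: 43.5
ee_pos: [0.6575, 0.0719, 0.086]
tcp_rot: [-2.285, -2.151, -0.009]
force: [1.1, 18.2, 0.1]
gripper_width: 0.01
grip_force: 8.8
```

```bash
python3 -m inch '[[[-0.002,0.0002,0],[0,0,0],-1],[[0,0,0],[0,0,0],-1],[[0,0,0],[0,0,0],-1]]'
python3 -m inch '[[[0.02,-0.0012,0],[0,0,0],-1],[[0.04,-0.002,0],[0,0,0],-1],[[0.045,-0.002,-0.02],[0,0,0],-1],[[0.02,0,-0.045],[0,0,0],-1],[[0,0,-0.045],[0,0,0],-1],[[0,0,-0.045],[0,0,0],-1],[[0.0,0,-0.045],[0,0,0],-1],[[0,0,0],[0,0,0],-1]]'
python3 - <<'E'
from h import *
s=snap("scene","x6.png");a=cv2.imread("pics/x6.png")[240:300,260:350]
t=robot.camera("side")[:,:,::-1][185:275,230:350]
cv2.imwrite("pics/m7.png",np.hstack([cv2.resize(a,(400,300),interpolation=cv2.INTER_CUBIC),cv2.resize(t,(400,300),interpolation=cv2.INTER_CUBIC)]))
E
```

```text
time: 43.8
ee_pos: [0.6575, 0.0714, 0.086]
tcp_rot: [-2.283, -2.15, -0.01]
force: [0.8, 18.5, -0.3]
gripper_width: 0.009
grip_force: 9.1
time: 44.6
ee_pos: [0.6631, 0.1918, 0.294]
tcp_rot: [2.28, 2.15, 0.017]
force: [1.9, 0.9, 1.0]
gripper_width: 0.005
grip_force: 0.0
```

View pics/m7.png

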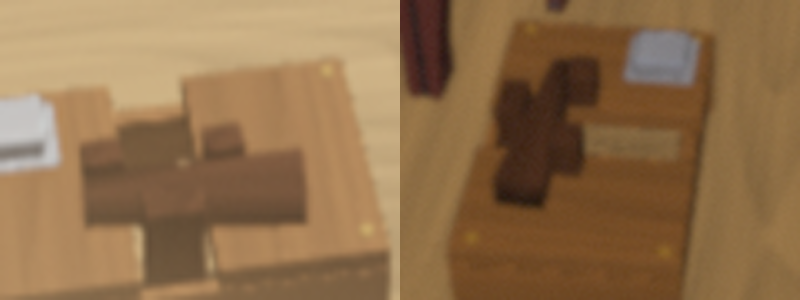

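The wedge lies flat behind both cleats and in front of the tongue, with its butt about 35 mm past the left cleat. The drawer is shut and the robot is clear of everything.

```bash
python3 -c "
from plant import robot
print(robot.job_done())"
```

```text
the job is handed in; nothing more can be done
None
```

I've handed the job in: all four blanks are in the shut drawer and the wedge is driven in until it stopped. On the way in, the wedge's tip ran into a cleat twice (up to about 35 N wrist force), and I freed it and re-aligned it each time.

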